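Load the vial block into the sample chamber

TASK

Gently stand the long six-vial block down in the pocket of the metal sled that waits on the sample chamber's open door, then slide sled and block together into the chamber until fully home against the stop, and swing the door up shut. Do not knock or drop the block, and leave the other glassware and the square block standing where they are.

Things in the scene. Friction and masses are not known exactly. Their poses are not given: they have to be found in the camera images.
- long_block: Long vial block: plain grey plastic, 100 (x) x 44 (y) x 60 mm high, foot narrowed 3 mm all round over its lowest 5 mm; six small white-capped amber vials (two rows of three) stand 10 mm proud of the top. About 0.3 kg. Loose, upright on the table left or right of the chamber. Origin: centre of its underside, z up. Either way round fits; grip it across the 44 mm.
- sled: Loose aluminium sled, 0.25 kg, 130 (x) x 75 (y) mm, on the open door, nose (+x) just inside the bay's mouth. Floor 6 mm thick; pocket 105 x 49 mm, rims 18 mm above the sled's underside. At its rear (-x) an upright push plate 8 mm thick, 75 wide, 65 high from the underside, rear face 65 mm behind the origin. Origin: centre of its underside; x into the chamber, z up.
- pocket (a point): Centre of the pocket's floor in the sled: 4 mm ahead (+x) of the sled's origin and 6 mm above its underside; same axes as the sled. The block's origin belongs here, with the block's x along the sled's x.
- chamber: White sample chamber, fixed, 240 mm wide, 140 mm high (a pod on its right rear to 200 mm). Origin: on the table under the hinge line, mid-width; x points into it, away from the robot, y to its left. Bay 82 mm wide, mouth flared, from x = 6 mm to the stop at x = 140; floor 34 mm above the table. A clear window 134 to 140 mm up roofs it from x = 40 on; fingers may come down in front of that.
- home (a point): Point on the bay's floor, 75 mm into the chamber on its middle line, axes as the chamber's: the sled's origin lies here when its nose is against the stop (its rear face is then 10 mm inside the hinge line).
- hinge (a point): Middle of the door's hinge line, 30 mm above the table; the line runs along the chamber's y.
- door_bar (a point): Middle of the door's handle bar: round steel, 12 mm thick, 100 mm long, parallel to the hinge line and 155 mm from it, on two arms in the door's plane, 34 mm clear of the door's edge. Door open: 30 mm above the table on the robot's side; shut: 185 mm above the table. Axes as the door's: when open, x to the chamber, z up.
- door (a joint): The door, a grey plate 150 mm wide, 10 mm thick, reaching 115 mm from the hinge, hinged at its lower edge: 0 = open, lying level towards the robot (as at the start, its inner face 35 mm above the table), 1.57 = upright and shut. The hinge is stiff and stays where it is left; about 5 N at the bar lifts it.
- square_block: Bystander: square grey vial block 66 x 66 x 60 mm with four larger vials (70 mm in all); does not fit the sled. Origin: centre of its underside. Stands on the other side of the chamber from the long block.
- amber_bottle: Bystander: amber bottle, 72 mm across, 170 mm high. Origin: centre of its underside.
- plastic_beaker: Bystander: white plastic beaker, 100 mm across, 120 mm high. Origin: centre of its underside.
- conical_flask: Bystander: conical glass flask, 76 mm across the foot, 118 mm high. Origin: centre of its underside.
- white_bottle: Bystander: white bottle, 60 mm across, 130 mm high. Origin: centre of its underside.
- glass_beaker: Bystander: low glass beaker, 70 mm across, 70 mm high. Origin: centre of its underside.
- glass_dish: Bystander: glass dish, 90 mm across, 20 mm high. Origin: centre of its underside.
Things that resemble listed ones, but are neither listed nor needed, are in the scene too. There is more than one size of the sled; the one meant has the size given above.

How it is judged (in metres and radians):
On the way, in this order (a step that is already met when the one before it is completed fails the run):
1. the long block stands down in the sled's pocket while the sled is still out on the door (horizontal distance between long_block and pocket below 0.006 m and z of long_block in the frame of pocket between -0.003 and 0.003 m and angle between the x axis of long_block and the x axis of sled, either way round below 0.1 rad and angle between long_block's own z axis and vertical below 0.06 rad and x of sled in the frame of home below -0.05 m), for 0.2 s.
2. sled and block together are home in the bay (horizontal distance between long_block and pocket below 0.006 m and z of long_block in the frame of pocket between -0.003 and 0.003 m and angle between the x axis of long_block and the x axis of sled, either way round below 0.1 rad and angle between long_block's own z axis and vertical below 0.06 rad and x of sled in the frame of home between -0.005 and 0.004 m and y of sled in the frame of home between -0.006 and 0.006 m and z of sled in the frame of home below 0.006 m), for 0.2 s.
At the end, for the whole second after the job is handed in: The long block stands upright in the sled's pocket (within 6 mm and 0.1 rad, down on its floor within 3 mm), the sled is within 5 mm of the stop on the bay's middle line (within 6 mm), the door is shut (within 0.08 rad), and all is at rest (all of step 2 and value of joint door above 1.49 rad and linear speed of each of sled, long_block below 0.02 m/s); the robot touches nothing.
It fails at once if the long block is tipped by more than 0.5 rad (angle between long_block's own z axis and vertical above 0.5 rad).
It fails at once if the long block is dropped (moves faster than 0.6 m/s out of the fingers, a fall of about 20 mm) (contact force between the fingers and long_block below 0.1 N and linear speed of long_block above 0.6 m/s).
It fails at once if the long block is slammed into the sled (more than 60 N between them) (contact force between long_block and sled above 60 N).
It fails at once if a bystander is shifted by more than 40 mm or tipped by more than 0.4 rad (distance of any of square_block, amber_bottle, plastic_beaker, conical_flask, white_bottle, glass_beaker, glass_dish from where it was at the start of the episode above 0.04 m or angle between any of square_block, amber_bottle, plastic_beaker, conical_flask, white_bottle, glass_beaker, glass_dish's own z axis and vertical above 0.4 rad).
It also fails if it takes over 72 s, if anything falls off the work surface, if the arm or the gripper's body presses on something with over 40 N, if the wrist force passes 120 N, or if a joint passes its speed limit or range.

ROBOT

A 6-joint arm with a two-finger parallel gripper is mounted at the origin on the work surface. World frame = base frame: x ahead of the robot, y to its left, z up, the work surface at z = 0. Lengths are in mm, angles in rad, forces in N, time in s.
With the tool pointing down it reaches from about 250 to 800 mm from the base axis. Payload 8.5 kg.
Tool frame: the origin (TCP) lies midway between the tips of the shut fingers; the grasp point (between the pads) lies 19 mm behind it; x points along the fingers, z is the direction in which the jaws open and shut, and the axes are right-handed (so a half turn about x gives the same grasp; the last joint's range is limited). The gripper opens to 85 mm and grips with 20 to 120 N. Pads are 22 mm wide; open, the fingers measure 114 mm over their backs; the gripper's body (76 mm by 85 mm) begins 54 mm behind the grasp point. The pads swing forward as they close: fully open they stand 13 mm farther back than shut.
Start: joints at [1.291, 0.238, -0.013, 1.319, 0, 1.571], TCP at [144.972, 504.541, 231.276] pointing down, gripper open.
Joint ranges: [-2.66, 2.66], [-1.03, 1.9], [-1.14, 1.46], [-1.82, 2.27], [-1.45, 1.34], [-3.14, 3.14]. Speed limits (rad/s): [2.22, 2.22, 2.79, 3.14, 3.14, 3.14].

INTERFACE

Orientations are given as a unit quaternion [w, x, y, z].
In Python, from rig import bot, eyes, job_done gives the robot as it stands. The module is installed in compiled form; this text tells all that it offers.
- The arm moves only by the tool arm_command, never from a script. Its argument "increments" is a list of rows, each a list of 7 numbers: the opening in per cent of the stroke, from 0 (shut) to 100 (fully open), then the shift along the world's x, y, z in mm, then the turn, a rotation vector about the world's x, y, z in rad. In form: [[claw, x, y, z, ax, ay, az], ...]. A call has exactly 8 rows; each row is the pose to reach, as a shift and turn from the pose commanded when the call began; what a row does not reach only later rows make up. A row lasts 1/8 s, in which the tool goes at most 62.5 mm and 10.7 degrees, less where a joint would pass 70% of its speed; a pose out of reach is approached as far as the arm can. A call with a gripper value outside its range is refused whole. The fingers move at their own pace and stop on an object; the grip force is fixed at half the most. Time passes only in rows, so rows that repeat a pose let the fingers close, or fill a call up. It gives the time, the measured TCP pose, the force and the opening at its end, in the units of the state.
- bot.get_obs(): the state, without advancing time (a new reading comes with each control period).
- eyes.camera(name): name is "scene" or "top" or "wrist"; returns a dict with "img" (384x512x3 uint8, blue, green, red), "K" (3x3 intrinsics, pixels), "cam_to_world" (4x4, takes a point from camera to world coordinates). Camera axes: x right, y down, z forward; pixel columns grow to the right and rows downward; lengths in mm; the calibration is good to about 2 mm. The wrist camera is an equidistant fisheye: a pixel r from the principal point sees the ray r / f radians off the axis. A picture is of the moment at which its call begins. There is no depth.
- job_done(): hands the job in, once; it reports no verdict.
The state is a dict: "time_s": time; "qpos": joint angles; "dq": joint speeds; "joint_efforts": joint torques, N m; "tcp_pos": TCP position; "eef_rot": TCP orientation; "ft_force": force on the tool from outside, world axes, zero at the start; "wrist_torque": the same for the moment, N m; "width": finger opening in mm.
Only numpy, scipy, OpenCV 4.12 (cv2) and the standard library are available. Lean on these libraries where they do the work, as an engineer would, in place of code of your own. Each camera call takes 0.05 s, during which the arm holds its last target.

## Working session

There is one attempt and no reset: what is moved stays moved. The work goes in short steps, Python scripts to look and compute and a tool call to move; the robot and the scene stay as the last step left them, time stands still between calls to the robot, and variables do not carry over. Pictures are saved under pics/ and viewed, and the job is handed in when it is done.

Besides the shell and the picture viewer there is one more tool, called after "Emit:" as a command line: name --pt "numbers of a row" for each row, then --argument value for the rest. arm_command: Moves the arm, as the interface text tells. Its arguments: {"type":"object","properties":{"increments":{"type":"array"}},"required":["increments"]}

```bash
mkdir -p pics; python3 - <<'E'
from rig import bot,eyes
import cv2,json,numpy as np,pickle
o=bot.get_obs();print(o)
d={}
for n in("scene","top","wrist"):
    c=eyes.camera(n);d[n]=c;cv2.imwrite(f"pics/{n}0.png",c["img"]);print(n,c["K"],np.round(c["cam_to_world"],3))
pickle.dump(d,open("c0.pkl","wb"))
E
```

```text
{'time_s': 0.0, 'qpos': array([ 1.29101617e+00,  2.38782625e-01, -1.42566322e-02,  1.31921926e+00,
        6.69745016e-06,  1.57079299e+00]), 'dq': array([-2.18830667e-03, -8.25991593e-05,  2.38166590e-04,  1.88447098e-03,
       -1.43099591e-04, -9.87689497e-05]), 'joint_efforts': array([ 1.25251540e-04, -5.38786340e+01,  3.46435010e+01,  1.85601163e-02,
       -1.44513397e-04,  3.08901384e-06]), 'tcp_pos': array([144.85625645, 504.17740188, 230.67574579]), 'eef_rot': array([ 0.56441757, -0.42570847,  0.56524631,  0.42509024]), 'ft_force': array([-0.42482862,  0.10541023,  0.4698007 ]), 'wrist_torque': array([ 0.00040698, -0.04366055,  0.00158761]), 'width': 85.25784055485047}
scene [[435.64217409   0.         251.7331956 ]
 [  0.         435.64217409 192.49952285]
 [  0.           0.           1.        ]] [[ 5.200000e-01  6.920000e-01 -5.000000e-01  1.338123e+03]
 [ 8.540000e-01 -4.250000e-01  3.000000e-01 -4.909800e+02]
 [-5.000000e-03 -5.830000e-01 -8.120000e-01  1.365066e+03]
 [ 0.000000e+00  0.000000e+00  0.000000e+00  1.000000e+00]]
top [[491.34286566   0.         255.22534203]
 [  0.         491.34286566 196.0687317 ]
 [  0.           0.           1.        ]] [[ 1.300000e-02 -9.860000e-01  1.680000e-01  3.081210e+02]
 [-1.000000e+00 -1.100000e-02  1.200000e-02 -3.392300e+01]
 [-1.000000e-02 -1.680000e-01 -9.860000e-01  1.516588e+03]
 [ 0.000000e+00  0.000000e+00  0.000000e+00  1.000000e+00]]
wrist [[297.31863964   0.         261.66642478]
 [  0.         297.31863964 197.26397433]
 [  0.           0.           1.        ]] [[ 2.76000e-01  9.21000e-01  2.76000e-01  7.46990e+01]
 [ 9.61000e-01 -2.64000e-01 -7.90000e-02  5.24365e+02]
 [-0.00000e+00  2.87000e-01 -9.58000e-01  3.73381e+02]
 [ 0.00000e+00  0.00000e+00  0.00000e+00  1.00000e+00]]
```

View pics/scene0.png

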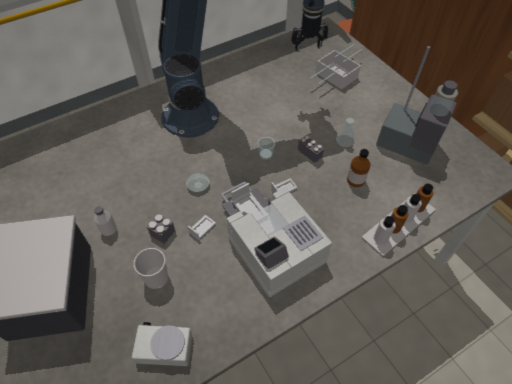

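View pics/top0.png

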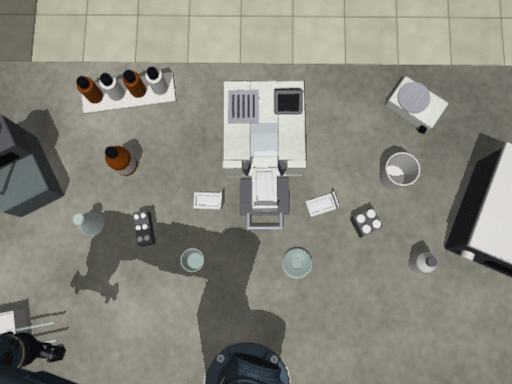

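View pics/wrist0.png

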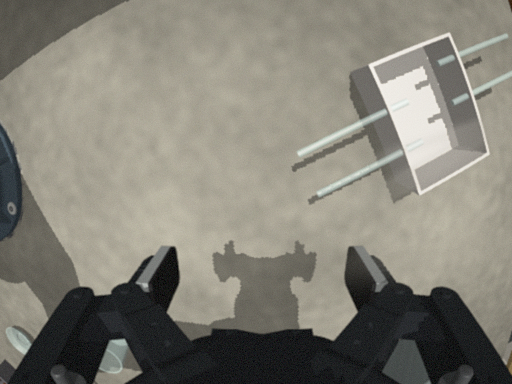

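Top view: long block near (144,228), sled on the door near (264,187), other sleds at (208,200) and (322,204). I'll zoom in and compute.

```bash
cat > h.py <<'E'
import numpy as np,cv2
def ray(c,u,v,fish=False):
    K=c["K"];x=(u-K[0,2])/K[0,0];y=(v-K[1,2])/K[1,1]
    if fish:
        r=np.hypot(x,y);d=np.array([x/r*np.sin(r),y/r*np.sin(r),np.cos(r)]) if r>1e-9 else np.array([0,0,1.])
    else: d=np.array([x,y,1.])
    T=c["cam_to_world"];return T[:3,3],T[:3,:3]@d
def at(c,u,v,z,fish=False):
    o,d=ray(c,u,v,fish);return np.round((o+d*(z-o[2])/d[2]),1)
def proj(c,P,fish=False):
    T=c["cam_to_world"];p=T[:3,:3].T@(np.asarray(P,float)-T[:3,3]);K=c["K"]
    if fish:
        s=np.hypot(p[0],p[1]);th=np.arctan2(s,p[2]);q=p[:2]/s*th
    else:q=p[:2]/p[2]
    return np.array([q[0]*K[0,0]+K[0,2],q[1]*K[1,1]+K[1,2]])
E
python3 - <<'E'
import pickle,cv2
from h import *
d=pickle.load(open("c0.pkl","rb"));c=d["top"]
print("long top",at(c,144,228,65)," foot bar l/r",at(c,248,227,30),at(c,283,227,30),"hinge side door",at(c,242,176,35),at(c,290,176,35),"sled",at(c,264,187,55))
print("chamber front top corners",at(c,223,162,140),at(c,305,162,140))
print("square",at(c,367,222,65))
a=c["img"][150:250,190:340];cv2.imwrite("pics/t1.png",cv2.resize(a,None,fx=5,fy=5,interpolation=cv2.INTER_CUBIC))
a=c["img"][190:270,90:210];cv2.imwrite("pics/t2.png",cv2.resize(a,None,fx=6,fy=6,interpolation=cv2.INTER_CUBIC))
E
```

```text
long top [455.8 312.6  65. ]  foot bar l/r [466.3   4.6  30. ] [ 467.6 -101.7   30. ] hinge side door [623.2  25.4  35. ] [ 624.9 -122.4   35. ] sled [585.7 -42.6  55. ]
chamber front top corners [641.5  76.6 140. ] [ 644.  -159.1  140. ]
square [ 481.7 -348.8   65. ]
```

View pics/t1.png

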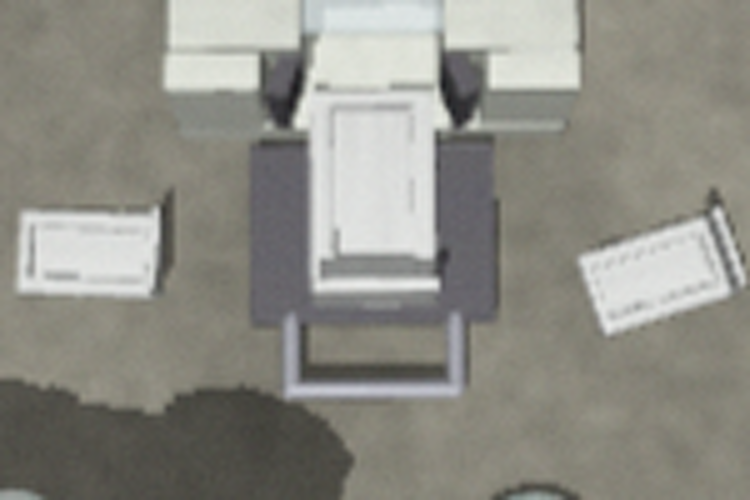

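View pics/t2.png

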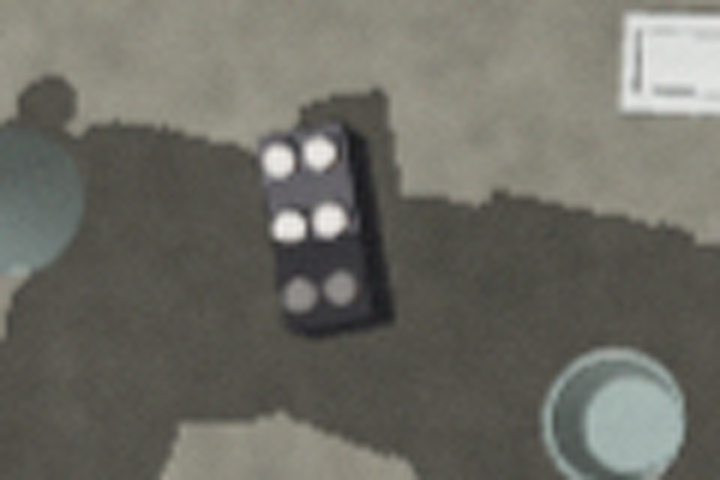

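```bash
python3 - <<'E'
from scipy.spatial.transform import Rotation as R
import numpy as np
q=[0.56441757, -0.42570847,  0.56524631,  0.42509024]
print(R.from_quat(q[1:]+q[:1]).as_matrix().round(3))
E
```

```text
[[-0.    -0.961  0.276]
 [-0.001  0.276  0.961]
 [-1.     0.    -0.001]]
```

Emit:
arm_command --pt "100 10 -6 0 0 0 0.03" --pt "100 45 -28 0 0 0 0.08" --pt "100 95 -58 0 0 0 0.14" --pt "100 150 -92 0 0 0 0.21" --pt "100 205 -126 0 0 0 0.28" --pt "100 255 -156 0 0 0 0.35" --pt "100 290 -180 0 0 0 0.4" --pt "100 305 -190 0 0 0 0.43"

```text
time_s: 1.15
tcp_pos: [451.8, 312.8, 230.8]
eef_rot: [-0.461, 0.536, -0.462, -0.536]
ft_force: [-0.0, 0.5, -0.8]
width: 85.1
```

```bash
python3 - <<'E'
from rig import bot,eyes
import cv2,numpy as np,pickle
c=eyes.camera("wrist");pickle.dump(c,open("w1.pkl","wb"));cv2.imwrite("pics/w1.png",cv2.resize(c["img"],None,fx=1.5,fy=1.5))
o=bot.get_obs();print(o["tcp_pos"],o["eef_rot"],o["time_s"],o["ft_force"])
E
```

```text
[452.62832777 312.37898208 230.74073053] [-0.4609623   0.53632554 -0.46137784 -0.53572303] 1.2 [ 0.86247538 -1.1603141  -0.22603052]
```

View pics/w1.png

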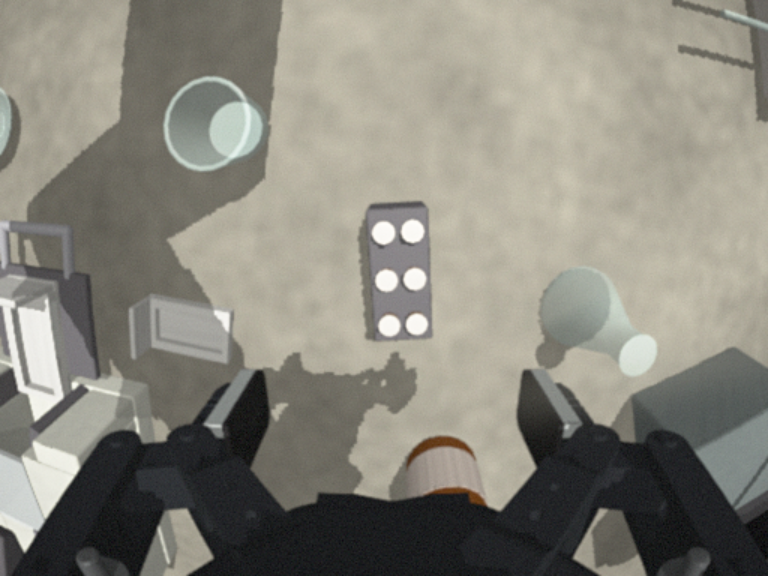

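Wrist view: long block at about (400,275) upscaled, caps at (383,232),(413,231),(386,280),(415,279),(389,325),(417,324).

```bash
python3 - <<'E'
import pickle
from h import *
c=pickle.load(open("w1.pkl","rb"))
P=np.array([at(c,u/1.5,v/1.5,70,True) for u,v in [(383,232),(413,231),(386,280),(415,279),(389,325),(417,324)]])
print(P,P.mean(0)); d=P[4:].mean(0)-P[:2].mean(0);print(d,np.arctan2(d[1],d[0]))
Q=np.array([at(c,u/1.5,v/1.5,60,True) for u,v in [(370,209),(428,207),(431,338),(376,340)]])
print(Q,Q.mean(0),np.linalg.norm(np.diff(Q,axis=0),axis=1))
E
```

```text
[[425.2 302.2  70. ]
 [421.4 322.5  70. ]
 [458.6 309.2  70. ]
 [454.8 329.3  70. ]
 [491.6 316.3  70. ]
 [487.9 336.2  70. ]] [456.58333333 319.28333333  70.        ]
[66.45 13.9   0.  ] 0.20620654084746975
[[411.8 290.8  60. ]
 [404.2 330.9  60. ]
 [501.1 349.8  60. ]
 [508.8 308.8  60. ]] [456.475 320.075  60.   ] [40.81384569 98.72598442 41.71678319]
```

Emit:
arm_command --pt "100 1 1 -5 0 0 0.01" --pt "100 2 2 -20 0 0 0.02" --pt "100 3 4 -45 0 0 0.03" --pt "100 4 5 -75 0 0 0.045" --pt "100 4 6 -100 0 0 0.045" --pt "100 4 7 -115 0 0 0.045" --pt "100 4 7 -120 0 0 0.045" --pt "100 4 7 -120 0 0 0.045"

```text
time_s: 2.2
tcp_pos: [453.9, 321.8, 111.5]
eef_rot: [-0.449, 0.546, -0.449, -0.546]
ft_force: [-0.4, -0.3, 0.1]
width: 85.5
```

```bash
python3 - <<'E'
from rig import bot,eyes
import cv2,numpy as np,pickle
from scipy.spatial.transform import Rotation as R
c=eyes.camera("wrist");pickle.dump(c,open("w2.pkl","wb"));cv2.imwrite("pics/w2.png",cv2.resize(c["img"],None,fx=1.5,fy=1.5))
o=bot.get_obs();print(o["tcp_pos"],o["time_s"],o["ft_force"])
q=o["eef_rot"];z=R.from_quat(np.r_[q[1:],q[:1]]).as_matrix();print(z.round(3),np.arctan2(z[1,2],z[0,2])-np.pi/2)
E
```

```text
[454.1911948  321.87037552 111.84243347] 2.25 [ 0.216818   -0.34819633  0.61819552]
[[ 0.001 -0.981 -0.194]
 [ 0.    -0.194  0.981]
 [-1.    -0.001  0.   ]] 0.19539737724742712
```

View pics/w2.png

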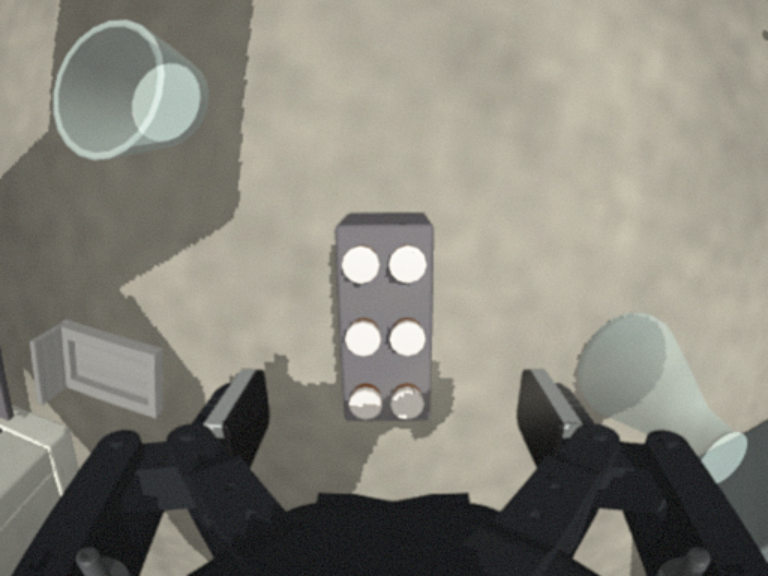

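Block clearly between the fingers' columns; caps at (360,265),(407,265),(362,338),(407,338),(366,403),(407,403).

```bash
python3 - <<'E'
import pickle
from h import *
c=pickle.load(open("w2.pkl","rb"))
P=np.array([at(c,u/1.5,v/1.5,70,True) for u,v in [(360,265),(407,265),(362,338),(407,338),(366,403),(407,403)]])
print(P,P.mean(0)); d=P[4:].mean(0)-P[:2].mean(0);print(d,np.arctan2(d[1],d[0]))
Q=np.array([at(c,u/1.5,v/1.5,60,True) for u,v in [(337,224),(433,223),(431,419),(346,420)]])
print(Q,Q.mean(0),np.linalg.norm(np.diff(Q,axis=0),axis=1))
t=np.array([454.2,321.9,70]);print(proj(c,t,True)*1.5)
E
```

```text
[[425.7 302.2  70. ]
 [421.8 321.7  70. ]
 [458.2 308.8  70. ]
 [454.3 328.5  70. ]
 [490.9 316.3  70. ]
 [487.1 335.4  70. ]] [456.33333333 318.81666667  70.        ]
[65.25 13.9   0.  ] 0.20988939745602478
[[411.7 288.6  60. ]
 [403.2 329.8  60. ]
 [499.9 351.   60. ]
 [509.1 308.5  60. ]] [455.975 319.475  60.   ] [42.06768356 98.9966161  43.48436501]
[392.59296352 335.10708721]
```

Emit:
arm_command --pt "100 2 -2.5 -5 0 0 0.01" --pt "100 2 -2.5 -20 0 0 0.01" --pt "100 2 -2.5 -45 0 0 0.01" --pt "100 2 -2.5 -68 0 0 0.01" --pt "100 2 -2.5 -83 0 0 0.01" --pt "100 2 -2.5 -90 0 0 0.01" --pt "100 2 -2.5 -91 0 0 0.01" --pt "65 2 -2.5 -91 0 0 0.01"

```text
time_s: 3.25
tcp_pos: [456.4, 319.3, 20.8]
eef_rot: [-0.446, 0.549, -0.446, -0.548]
ft_force: [-0.3, -0.8, 0.5]
width: 69.9
```

Emit:
arm_command --pt "60 0 0 0 0 0 0" --pt "55 0 0 0 0 0 0" --pt "50 0 0 0 0 0 0" --pt "45 0 0 0 0 0 0" --pt "40 0 0 0 0 0 0" --pt "35 0 0 0 0 0 0" --pt "30 0 0 0 0 0 0" --pt "30 0 0 0 0 0 0"

```text
time_s: 4.25
tcp_pos: [456.2, 319.1, 20.8]
eef_rot: [-0.446, 0.549, -0.446, -0.548]
ft_force: [0.0, -1.6, 6.1]
width: 43.3
```

```bash
python3 - <<'E'
from rig import bot,eyes
import cv2,numpy as np,pickle
c=eyes.camera("wrist");pickle.dump(c,open("w3.pkl","wb"));cv2.imwrite("pics/w3.png",cv2.resize(c["img"],None,fx=1.5,fy=1.5))
o=bot.get_obs();print(o["tcp_pos"],o["time_s"],o["ft_force"],o["width"])
E
```

```text
[456.24151349 319.14696766  20.8499462 ] 4.3 [-0.92584603 -1.08336999  5.89063921] 43.59537048961222
```

View pics/w3.png

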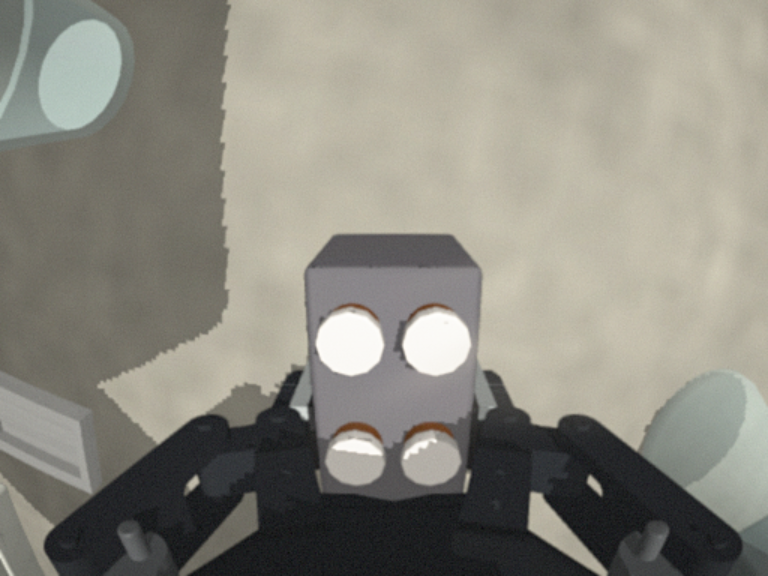

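Emit:
arm_command --pt "30 0 0 1 0 0 0" --pt "30 0 0 5 0 0 0" --pt "30 0 0 20 0 0 0" --pt "30 0 0 45 0 0 0" --pt "30 0 0 80 0 0 0" --pt "30 0 0 115 0 0 0" --pt "30 0 0 140 0 0 0" --pt "30 0 0 150 0 0 0"

```text
time_s: 5.3
tcp_pos: [456.5, 319.4, 172.5]
eef_rot: [-0.447, 0.549, -0.445, -0.548]
ft_force: [0.1, -0.4, -3.1]
width: 43.2
```

Emit:
arm_command --pt "30 4 -8 2 0 0 -0.01" --pt "30 12 -25 8 0 0 -0.02" --pt "30 25 -55 18 0 0 -0.05" --pt "30 42 -92 30 0 0 -0.08" --pt "30 60 -135 42 0 0 -0.11" --pt "30 80 -180 52 0 0 -0.13" --pt "30 100 -225 62 0 0 -0.15" --pt "30 118 -265 70 0 0 -0.17"

```text
time_s: 6.3
tcp_pos: [574.2, 50.9, 240.0]
eef_rot: [0.491, -0.508, 0.492, 0.508]
ft_force: [0.3, 0.4, -3.5]
width: 43.5
```

Emit:
arm_command --pt "30 18 -35 6 0 0 -0.01" --pt "30 34 -60 10 0 0 -0.02" --pt "30 48 -78 10 0 0 -0.03" --pt "30 58 -89 10 0 0 -0.03" --pt "30 64 -94 10 0 0 -0.03" --pt "30 66 -96 10 0 0 -0.03" --pt "30 66 -96 10 0 0 -0.03" --pt "30 66 -96 10 0 0 -0.03"

```text
time_s: 7.3
tcp_pos: [639.7, -41.4, 250.4]
eef_rot: [-0.499, 0.501, -0.499, -0.501]
ft_force: [-0.3, -0.3, -3.2]
width: 43.5
```

```bash
cat > look.py <<'E'
import sys
from rig import bot,eyes
import cv2,numpy as np,pickle
from scipy.spatial.transform import Rotation as R
n,cam=sys.argv[1:3]
c=eyes.camera(cam);pickle.dump(c,open(n+".pkl","wb"));cv2.imwrite(f"pics/{n}.png",cv2.resize(c["img"],None,fx=1.5,fy=1.5,interpolation=cv2.INTER_CUBIC))
o=bot.get_obs();q=o["eef_rot"];z=R.from_quat(np.r_[q[1:],q[:1]]).as_matrix()
print(o["tcp_pos"],o["time_s"],o["ft_force"],o["width"],"yaw",np.arctan2(z[1,2],z[0,2])-np.pi/2,"x",z[:,0].round(3),o["qpos"].round(2))
E
python3 look.py w4 wrist
```

```text
[639.72071015 -41.41240556 250.4534634 ] 7.35 [ 0.18358278  1.23767418 -2.95307558] 43.428341200656696 yaw 0.005938081677999252 x [ 0. -0. -1.] [-0.06  0.44  0.34  1.47 -0.   -0.07]
```

View pics/w4.png

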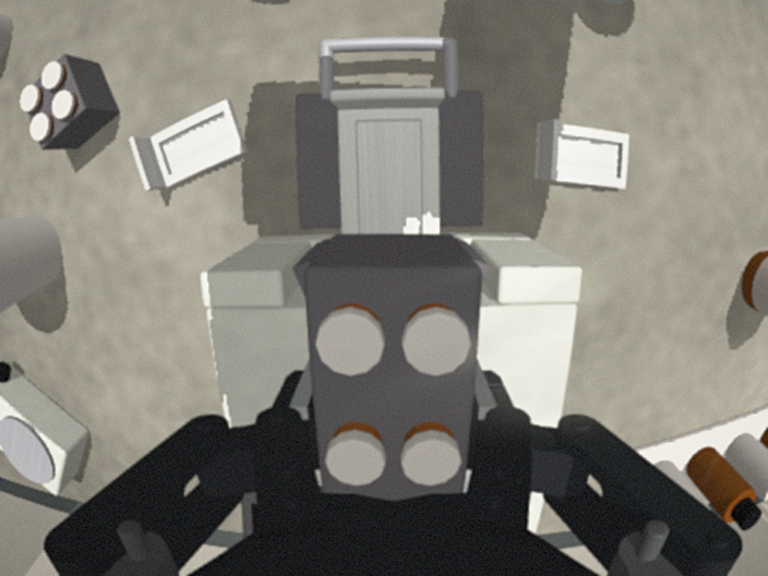

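The sled (pocket centred near (389,175)) shows on the door, with the bar at (389,44). I'll zoom in.

```bash
python3 - <<'E'
import pickle,cv2
c=pickle.load(open("w4.pkl","rb"))
a=c["img"][20:165,180:335];cv2.imwrite("pics/w4z.png",cv2.resize(a,None,fx=4,fy=4,interpolation=cv2.INTER_CUBIC))
E
```

```text
(no output)
```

View pics/w4z.png

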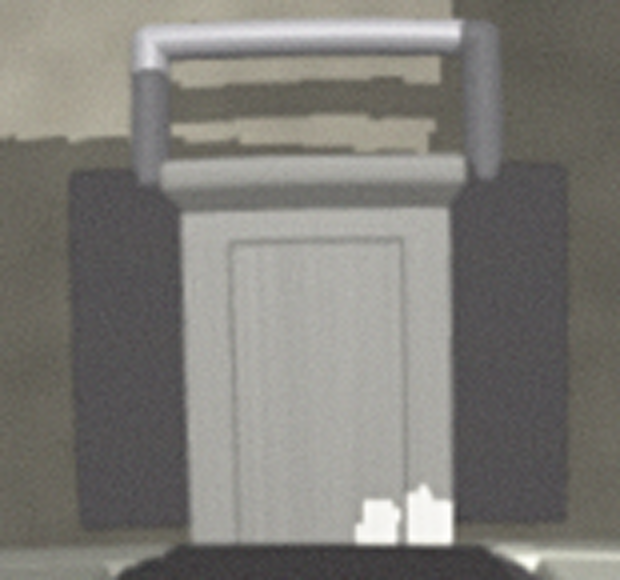

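```bash
python3 - <<'E'
import pickle
from h import *
c=pickle.load(open("w4.pkl","rb"))
f=lambda x,y,z:at(c,180+(x+.5)/4-.5,20+(y+.5)/4-.5,z,True)
for n,p in dict(plate=[(162,163,99.5),(464,157,99.5)],platefront=[(165,185,99.5),(462,180,99.5)],rimL=[(183,212,53),(190,540,53)],rimR=[(450,208,53),(453,540,53)],pL=[(231,240,53),(239,540,53)],pR=[(404,238,53),(406,540,53)],door=[(70,172,35),(567,163,35),(567,520,35),(80,527,35)],bar=[(133,45,36),(497,38,36)],caps=[]).items():
    Q=np.array([f(*q) for q in p]).reshape(-1,3); print(n,Q[:,:2].tolist(), np.arctan2(*(Q[1]-Q[0])[[1,0]]).round(3) if len(Q)>1 else '')
E
```

```text
plate [[515.9, -82.4], [514.2, -9.1]] 1.594
platefront [[521.6, -81.7], [520.1, -9.5]] 1.592
rimL [[522.5, -82.8], [617.4, -81.3]] 0.016
rimR [[521.1, -7.7], [616.9, -5.2]] 0.026
pL [[530.9, -69.2], [617.4, -67.1]] 0.024
pR [[530.2, -20.6], [617.1, -18.9]] 0.02
door [[506.3, -119.3], [502.8, 29.3], [612.6, 31.9], [615.7, -117.5]] 1.594
bar [[467.1, -100.4], [464.5, 7.9]] 1.595
caps []
```

```bash
python3 - <<'E'
import pickle
from h import *
c=pickle.load(open("w4.pkl","rb"))
print([at(c,u/1.5,v/1.5,299.6,True) for u,v in [(350,343),(436,342),(356,459),(431,458)]])
print([at(c,u/1.5,v/1.5,289.6,True) for u,v in [(307,266),(479,266)]])
E
```

```text
[array([605.9, -51.4, 299.6]), array([605.6, -31.8, 299.6]), array([638.9, -50.9, 299.6]), array([638.5, -31.5, 299.6])]
[array([590.3, -62.4, 289.6]), array([590. , -20.9, 289.6])]
```

Emit:
arm_command --pt "30 -5 0 0 0 0 0.004" --pt "30 -18 -1 -2 0 0 0.008" --pt "30 -36 -2 -10 0 0 0.012" --pt "30 -50 -2.3 -30 0 0 0.016" --pt "30 -55 -2.3 -60 0 0 0.016" --pt "30 -56 -2.3 -95 0 0 0.016" --pt "30 -56 -2.3 -125 0 0 0.016" --pt "30 -56 -2.3 -140 0 0 0.016"

```text
time_s: 8.35
tcp_pos: [582.8, -44.1, 109.0]
eef_rot: [0.494, -0.505, 0.495, 0.506]
ft_force: [-0.9, -0.0, -2.9]
width: 43.5
```

Emit:
arm_command --pt "30 0 0 -3 0 0 0" --pt "30 0 0 -7 0 0 0" --pt "30 0 0 -11 0 0 0" --pt "30 0 0 -14 0 0 0" --pt "30 0 0 -16 0 0 0" --pt "30 0 0 -16 0 0 0" --pt "30 0 0 -16 0 0 0" --pt "30 0 0 -16 0 0 0"

```text
time_s: 9.35
tcp_pos: [584.0, -44.2, 94.4]
eef_rot: [-0.495, 0.505, -0.495, -0.505]
ft_force: [0.5, -0.6, -2.4]
width: 43.0
```

```bash
python3 look.py w5 wrist; python3 look.py t5 top;  python3 look.py s5 scene; python3 - <<'E'
import pickle,cv2
c=pickle.load(open("t5.pkl","rb"))
cv2.imwrite("pics/t5z.png",cv2.resize(c["img"][150:240,210:320],None,fx=6,fy=6,interpolation=cv2.INTER_CUBIC))
c=pickle.load(open("s5.pkl","rb"))
cv2.imwrite("pics/s5z.png",cv2.resize(c["img"][150:270,200:320],None,fx=5,fy=5,interpolation=cv2.INTER_CUBIC))
E
```

```text
[584.04957262 -44.2547371   94.36536598] 9.4 [ 0.49256023 -0.60741546 -2.6907676 ] 43.35383198390114 yaw 0.021188955034564527 x [ 0. -0. -1.] [-0.08  0.42 -0.11  1.04 -0.   -0.1 ]
[584.03657014 -44.24099608  94.361202  ] 9.45 [-0.13874892 -0.49621586 -3.25260389] 43.40573483284765 yaw 0.021240915586761222 x [ 0. -0. -1.] [-0.08  0.42 -0.11  1.04 -0.   -0.1 ]
[583.99422509 -44.25469306  94.33409674] 9.5 [-0.21645086  0.07396162 -2.69331792] 43.309554044689094 yaw 0.02117946861961939 x [ 0. -0. -1.] [-0.08  0.42 -0.11  1.04 -0.   -0.1 ]
```

View pics/w5.png

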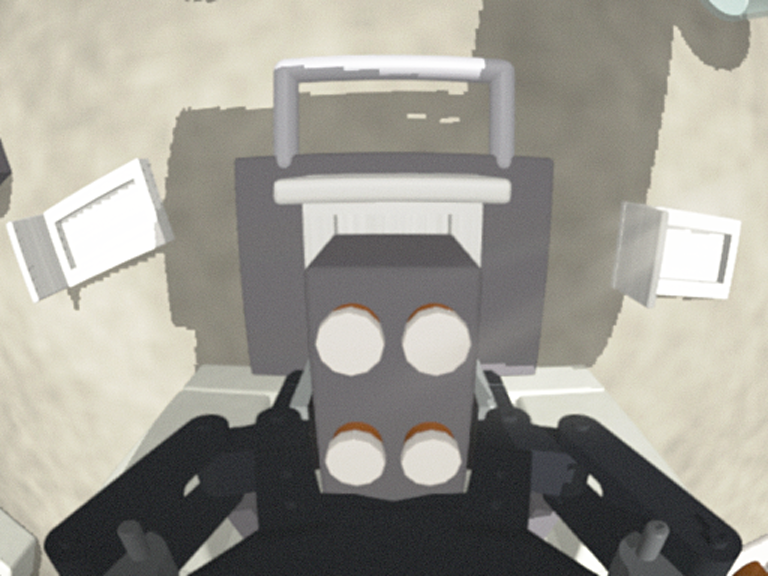

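View pics/s5z.png

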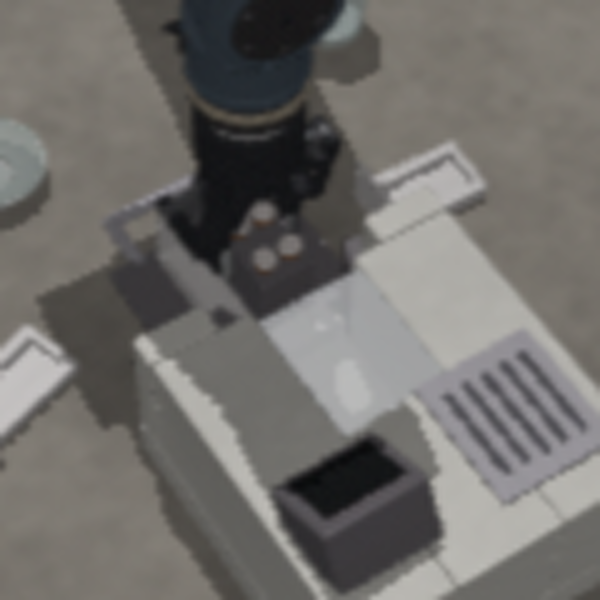

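```bash
python3 - <<'E'
import pickle,cv2
from h import *
c=pickle.load(open("w5.pkl","rb"))
cv2.imwrite("pics/w5z.png",cv2.resize(c["img"][100:185,170:350],None,fx=4.4,fy=4.4,interpolation=cv2.INTER_CUBIC))
# predicted pocket & plate & block foot overlay points
import numpy as np
yaw=.022;R=np.array([[np.cos(yaw),-np.sin(yaw)],[np.sin(yaw),np.cos(yaw)]])
p=np.array([583.2,-43.8])
for n,x,y,z in [("pocket rear L",-52.5,24.5,53),("pocket rear R",-52.5,-24.5,53),("plate rearL",-69,37.5,100),("plate rearR",-69,-37.5,100),("plate frontL",-61,37.5,100),("plate frontR",-61,-37.5,100)]:
    print(n,(proj(c,[*(p+R@[x,y]),z],True)-[170,100])*4.4)
E
```

```text
pocket rear L [579.72454646 187.83507704]
pocket rear R [233.4087008  187.87723734]
plate rearL [761.36309092  86.21091041]
plate rearR [54.31031074 86.01475199]
plate frontL [758.71379117 160.39167965]
plate frontR [ 56.9451641  160.33358316]
```

View pics/w5z.png

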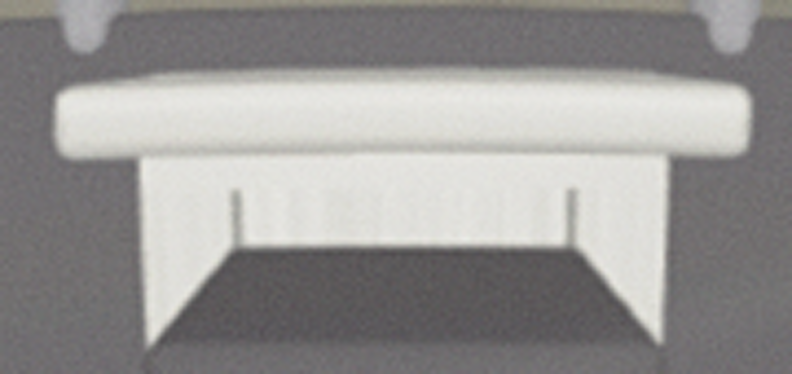

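Emit:
arm_command --pt "30 0 0 -3 0 0 0" --pt "30 0 0 -7 0 0 0" --pt "30 0 0 -12 0 0 0" --pt "30 0 0 -17 0 0 0" --pt "30 0 0 -21 0 0 0" --pt "30 0 0 -25 0 0 0" --pt "30 0 0 -28 0 0 0" --pt "30 0 0 -29 0 0 0"

```text
time_s: 10.5
tcp_pos: [583.9, -44.3, 65.1]
eef_rot: [0.495, -0.505, 0.495, 0.505]
ft_force: [0.4, 0.9, -2.3]
width: 43.5
```

Emit:
arm_command --pt "30 0 0 -0.5 0 0 0" --pt "30 0 0 -1 0 0 0" --pt "30 0 0 -1.5 0 0 0" --pt "30 0 0 -2 0 0 0" --pt "30 0 0 -2.5 0 0 0" --pt "30 0 0 -2.5 0 0 0" --pt "30 0 0 -2.5 0 0 0" --pt "30 0 0 -2.5 0 0 0"

```text
time_s: 11.5
tcp_pos: [584.0, -44.3, 62.8]
eef_rot: [-0.495, 0.505, -0.495, -0.505]
ft_force: [0.1, -0.5, -2.6]
width: 43.6
```

```bash
python3 look.py w6 wrist
```

```text
[583.97831709 -44.26665605  62.78635991] 11.55 [ 1.02825218 -0.03788981 -3.41873523] 43.434894728957595 yaw 0.021179373140882474 x [ 0. -0. -1.] [-0.08  0.44 -0.16  0.97 -0.   -0.1 ]
```

View pics/w6.png

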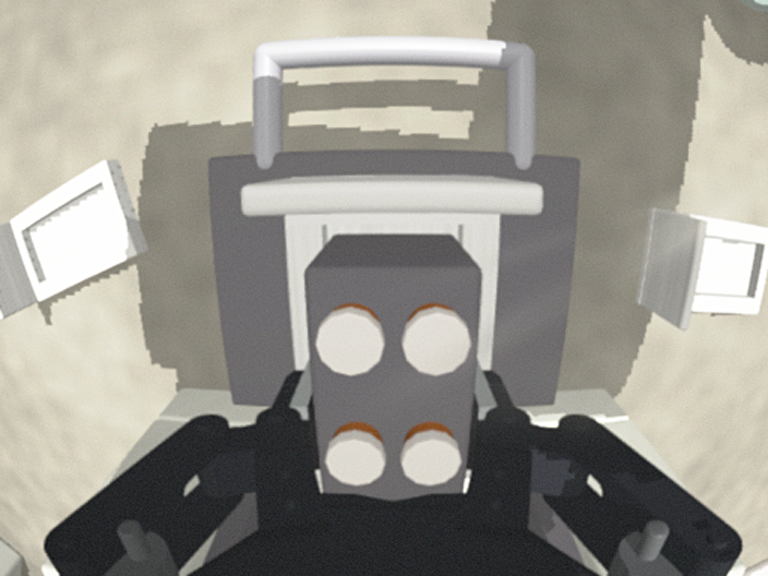

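No contact yet; block is centred within the pocket walls. Continuing gently.

Emit:
arm_command --pt "30 0 0 -0.3 0 0 0" --pt "30 0 0 -0.6 0 0 0" --pt "30 0 0 -0.9 0 0 0" --pt "30 0 0 -1.2 0 0 0" --pt "30 0 0 -1.5 0 0 0" --pt "30 0 0 -1.5 0 0 0" --pt "30 0 0 -1.5 0 0 0" --pt "30 0 0 -1.5 0 0 0"

```text
time_s: 12.55
tcp_pos: [584.0, -44.3, 61.8]
eef_rot: [-0.495, 0.505, -0.495, -0.505]
ft_force: [-3.5, 0.6, 6.0]
width: 43.3
```

Emit:
arm_command --pt "52 0 0 0 0 0 0" --pt "55 0 0 0 0 0 0" --pt "60 0 0 0 0 0 0" --pt "65 0 0 0 0 0 0" --pt "70 0 0 0 0 0 0" --pt "80 0 0 0 0 0 0" --pt "80 0 0 0 0 0 0" --pt "80 0 0 0 0 0 0"

```text
time_s: 13.55
tcp_pos: [584.0, -44.3, 61.3]
eef_rot: [-0.495, 0.505, -0.495, -0.505]
ft_force: [-0.0, 0.3, -1.5]
width: 68.4
```

Emit:
arm_command --pt "80 0 0 3 0 0 0" --pt "80 0 0 10 0 0 0" --pt "80 0 0 25 0 0 0" --pt "80 0 0 45 0 0 0" --pt "80 0 0 70 0 0 0" --pt "80 0 0 95 0 0 0" --pt "80 0 0 110 0 0 0" --pt "80 0 0 115 0 0 0"

```text
time_s: 14.55
tcp_pos: [584.4, -44.3, 177.5]
eef_rot: [-0.495, 0.506, -0.494, -0.505]
ft_force: [-0.2, 0.2, 0.1]
width: 68.4
```

```bash
python3 look.py w7 wrist
```

```text
[584.27218744 -44.2941673  177.31132455] 14.6 [ 0.40908458 -0.78718274  0.51733488] 68.23732183021966 yaw 0.021215122195932024 x [ 0.001 -0.    -1.   ] [-0.08  0.36  0.03  1.23 -0.   -0.1 ]
```

View pics/w7.png

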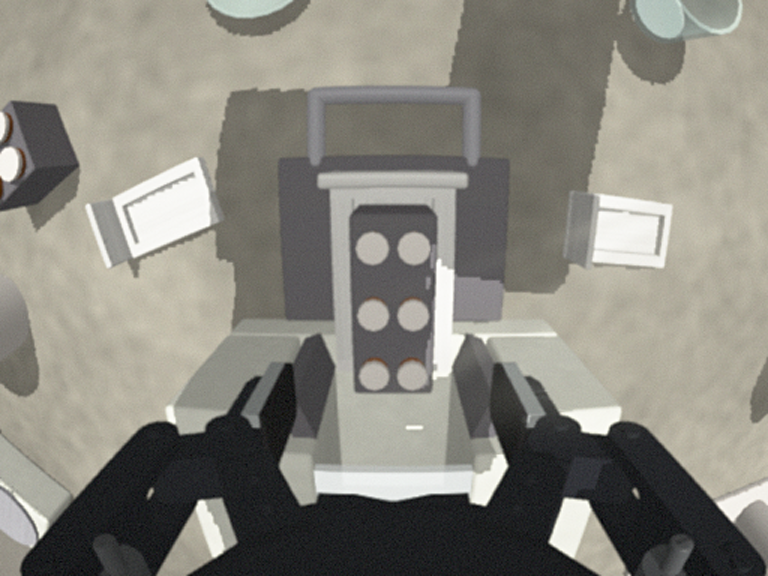

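Block stands in the pocket, caps at (373,248)…(412,376). Check cap height by the spacing and centre.

```bash
python3 - <<'E'
import pickle
from h import *
c=pickle.load(open("w7.pkl","rb"))
P=np.array([at(c,u/1.5,v/1.5,111,True) for u,v in [(373,248),(414,248),(374,315),(413,315),(375,376),(412,376)]])
print(P,P.mean(0)); d=P[4:].mean(0)-P[:2].mean(0);print(d,np.arctan2(d[1],d[0]))
print([at(c,u/1.5,v/1.5,100,True) for u,v in [(318,176),(467,176)]])
E
```

```text
[[550.6 -54.3 111. ]
 [550.1 -34.8 111. ]
 [584.3 -53.5 111. ]
 [583.9 -34.1 111. ]
 [618.2 -52.7 111. ]
 [617.8 -33.3 111. ]] [584.15       -43.78333333 111.        ]
[67.65  1.55  0.  ] 0.022908039247277825
[array([516.7, -82.4, 100. ]), array([515.1,  -9.1, 100. ])]
```

Emit:
arm_command --pt "80 -4 0 3 0 0 0" --pt "80 -16 0 5 0 0 0" --pt "60 -36 -1 5 0 0 0" --pt "35 -60 -1 5 0 0 0" --pt "35 -82 -2 0 0 0 0" --pt "35 -98 -2 -20 0 0 0" --pt "35 -104 -2 -45 0 0 0" --pt "35 -104 -2 -70 0 0 0"

```text
time_s: 15.6
tcp_pos: [478.4, -46.2, 105.5]
eef_rot: [0.495, -0.505, 0.495, 0.505]
ft_force: [0.4, 0.5, 0.2]
width: 30.0
```

Emit:
arm_command --pt "35 0 0 -12 0 0 0" --pt "35 0 0 -22 0 0 0" --pt "35 0 0 -27 0 0 0" --pt "35 0 0 -29 0 0 0" --pt "35 0 0 -29 0 0 0" --pt "35 0 0 -29 0 0 0" --pt "35 0 0 -29 0 0 0" --pt "35 0 0 -29 0 0 0"

```text
time_s: 16.6
tcp_pos: [480.0, -46.3, 77.4]
eef_rot: [-0.495, 0.505, -0.495, -0.505]
ft_force: [0.1, 0.7, 0.2]
width: 30.1
```

```bash
python3 look.py s8 scene;python3 look.py w8 wrist; python3 - <<'E'
import pickle,cv2
c=pickle.load(open("s8.pkl","rb"))
cv2.imwrite("pics/s8z.png",cv2.resize(c["img"][150:270,200:320],None,fx=5,fy=5,interpolation=cv2.INTER_CUBIC))
E
```

```text
[480.02974121 -46.26593571  77.36372226] 16.65 [-0.40739998 -0.09038065  0.0931062 ] 30.04158534944063 yaw 0.021197193658901492 x [ 0. -0. -1.] [-0.1   0.27 -0.39  0.91 -0.   -0.12]
[480.00983671 -46.25613964  77.34656808] 16.7 [ 0.3634038   0.41412034 -0.03613862] 29.96453866922627 yaw 0.02119792145933519 x [ 0. -0. -1.] [-0.1   0.27 -0.39  0.91 -0.   -0.12]
```

View pics/s8z.png

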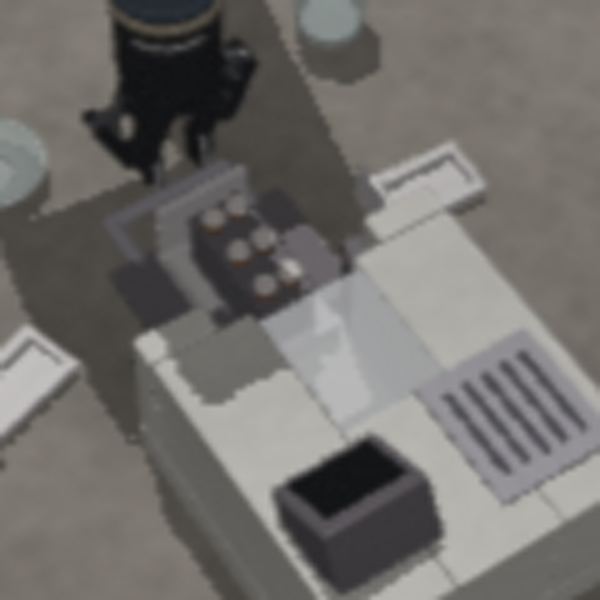

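View pics/w8.png

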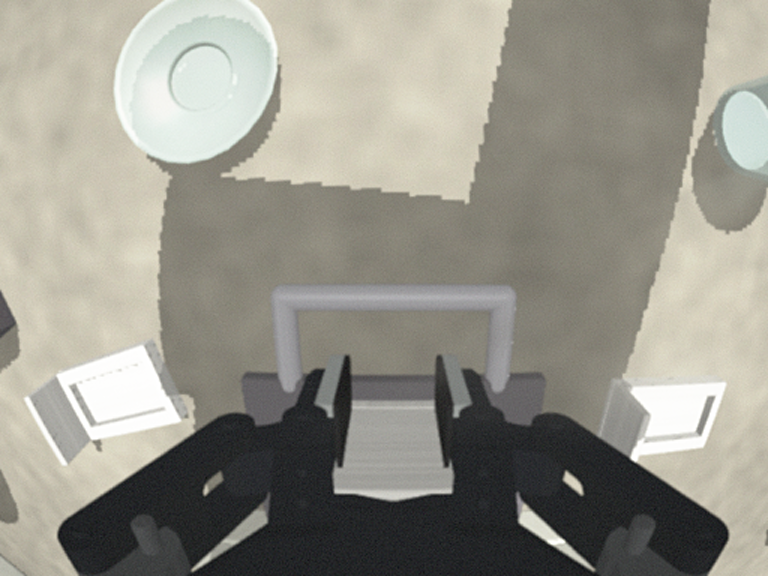

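Emit:
arm_command --pt "35 4 0 0 0 0 0" --pt "35 10 0.2 0 0 0 0" --pt "35 15 0.3 0 0 0 0" --pt "35 18 0.4 0 0 0 0" --pt "35 20 0.4 0 0 0 0" --pt "35 22 0.5 0 0 0 0" --pt "35 24 0.5 0 0 0 0" --pt "35 26 0.6 0 0 0 0"

```text
time_s: 17.7
tcp_pos: [503.9, -45.5, 77.1]
eef_rot: [0.494, -0.504, 0.496, 0.506]
ft_force: [-8.7, 0.7, 6.8]
width: 30.0
```

Emit:
arm_command --pt "35 2 0 0 0 0 0" --pt "35 4 0.1 0 0 0 0" --pt "35 6 0.1 0 0 0 0" --pt "35 9 0.2 0 0 0 0" --pt "35 12 0.3 0 0 0 0" --pt "35 15 0.3 0 0 0 0" --pt "35 18 0.4 0 0 0 0" --pt "35 20 0.4 0 0 0 0"

```text
time_s: 18.7
tcp_pos: [524.2, -45.2, 77.1]
eef_rot: [0.494, -0.504, 0.496, 0.506]
ft_force: [-7.5, -1.1, 5.9]
width: 29.3
```

```bash
python3 look.py s9 scene; python3 - <<'E'
import pickle,cv2
c=pickle.load(open("s9.pkl","rb"))
cv2.imwrite("pics/s9z.png",cv2.resize(c["img"][150:270,200:320],None,fx=5,fy=5,interpolation=cv2.INTER_CUBIC))
E
```

```text
[524.37052295 -45.22545162  77.1152242 ] 18.75 [-7.03563529  0.17525527  4.65567175] 29.730719991969377 yaw 0.021070506242198528 x [-0.003 -0.    -1.   ] [-0.09  0.34 -0.28  0.95 -0.   -0.11]
```

View pics/s9z.png

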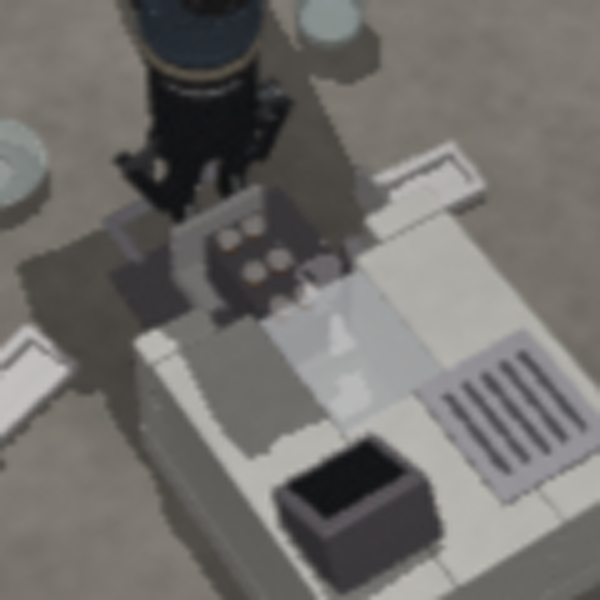

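Push force (7 N with 5 N vertical) hints that the sled wants to pitch, as I push high. I'll back off and look, then push lower with the tool pitched.

Emit:
arm_command --pt "35 -3 0 0 0 0 0" --pt "35 -10 0 0 0.001 -0.05 0" --pt "35 -20 0 0 0.003 -0.15 0" --pt "35 -30 0 0 0.006 -0.28 0" --pt "35 -35 0 -2 0.009 -0.41 0" --pt "35 -35 0 -5 0.012 -0.54 0" --pt "35 -35 0 -8 0.014 -0.64 0" --pt "35 -35 0 -10 0.015 -0.7 0"

```text
time_s: 19.75
tcp_pos: [489.9, -45.2, 67.6]
eef_rot: [-0.638, 0.645, -0.291, -0.304]
ft_force: [0.1, -0.2, 0.2]
width: 30.1
```

```bash
python3 look.py w10 wrist; python3 look.py s10 scene; python3 - <<'E'
import pickle,cv2
c=pickle.load(open("s10.pkl","rb"))
cv2.imwrite("pics/s10z.png",cv2.resize(c["img"][150:270,200:320],None,fx=5,fy=5,interpolation=cv2.INTER_CUBIC))
E
```

```text
[488.59037488 -44.91923534  66.26461733] 19.8 [-2.71136683 -0.41603161 -2.40183924] 29.847891329710745 yaw 0.021064487333328108 x [ 0.646  0.014 -0.763] [-0.17  0.06 -1.13 -0.32  0.12 -0.14]
[488.82147534 -45.08548385  65.9247204 ] 19.85 [-1.00463579 -0.8605216  -1.10180837] 29.8362546980295 yaw 0.020819908381213503 x [ 0.643  0.014 -0.766] [-0.17  0.06 -1.13 -0.31  0.12 -0.14]
```

View pics/s10z.png

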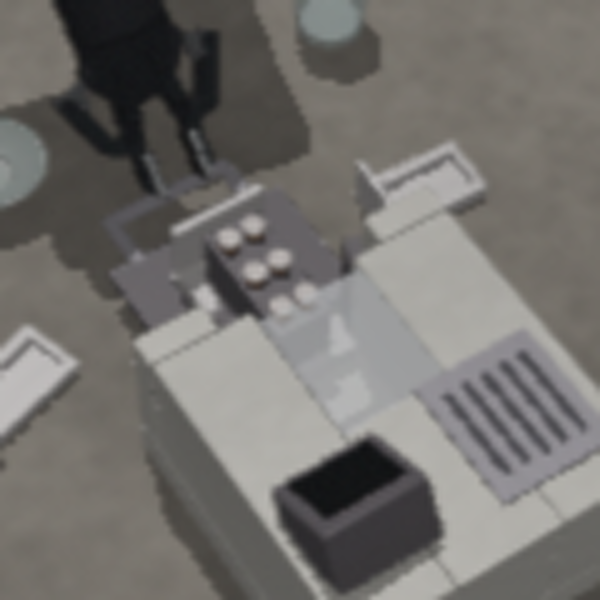

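View pics/w10.png

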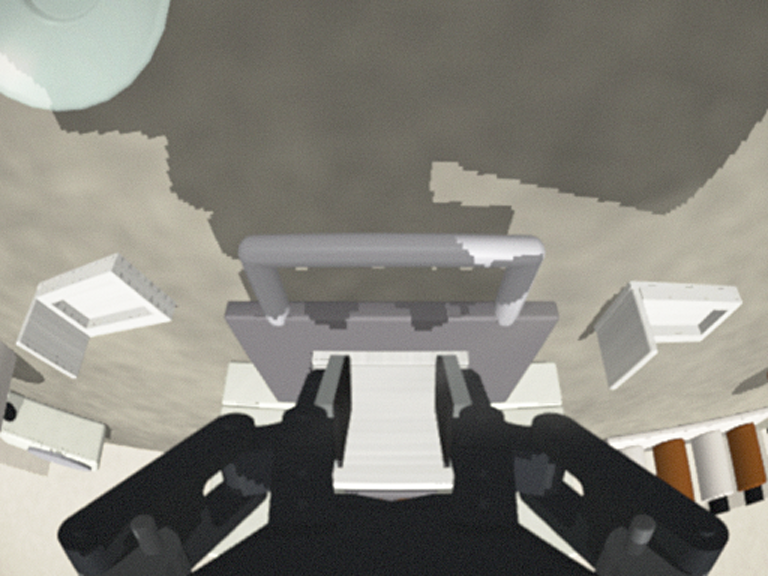

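Emit:
arm_command --pt "35 4 0 0 0 0 0" --pt "35 10 0.2 -2 0 0 0" --pt "35 17 0.3 -5 0 0 0" --pt "35 23 0.5 -8 0 0 0" --pt "35 28 0.6 -11 0 0 0" --pt "35 30 0.6 -12 0 0 0" --pt "35 32 0.7 -12 0 0 0" --pt "35 34 0.8 -12 0 0 0"

```text
time_s: 20.85
tcp_pos: [525.0, -44.5, 55.3]
eef_rot: [-0.638, 0.644, -0.291, -0.305]
ft_force: [-0.3, -0.0, 1.3]
width: 30.0
```

```bash
python3 look.py w11 wrist
```

```text
[525.36703108 -44.48213826  55.50759483] 20.9 [ 1.11826446  0.29242097 -0.22026497] 29.92552505175967 yaw 0.021186156912626153 x [ 0.645  0.014 -0.764] [-0.15  0.15 -1.08 -0.35  0.11 -0.13]
```

Emit:
arm_command --pt "35 2 0 0 0 0 0" --pt "35 4 0.1 0 0 0 0" --pt "35 6 0.1 0 0 0 0" --pt "35 9 0.2 0 0 0 0" --pt "35 12 0.3 0 0 0 0" --pt "35 15 0.3 0 0 0 0" --pt "35 18 0.4 0 0 0 0" --pt "35 20 0.4 0 0 0 0"

```text
time_s: 21.9
tcp_pos: [544.1, -44.0, 54.8]
eef_rot: [-0.638, 0.644, -0.292, -0.305]
ft_force: [-8.7, 0.2, 5.4]
width: 30.0
```

```bash
python3 look.py w12 wrist
```

```text
[544.38924882 -44.01832901  54.91301681] 21.95 [-4.73212238 -0.44505296  3.63984529] 29.663481168518512 yaw 0.02106344732318166 x [ 0.643  0.014 -0.765] [-0.14  0.17 -1.04 -0.33  0.1  -0.12]
```

View pics/w12.png

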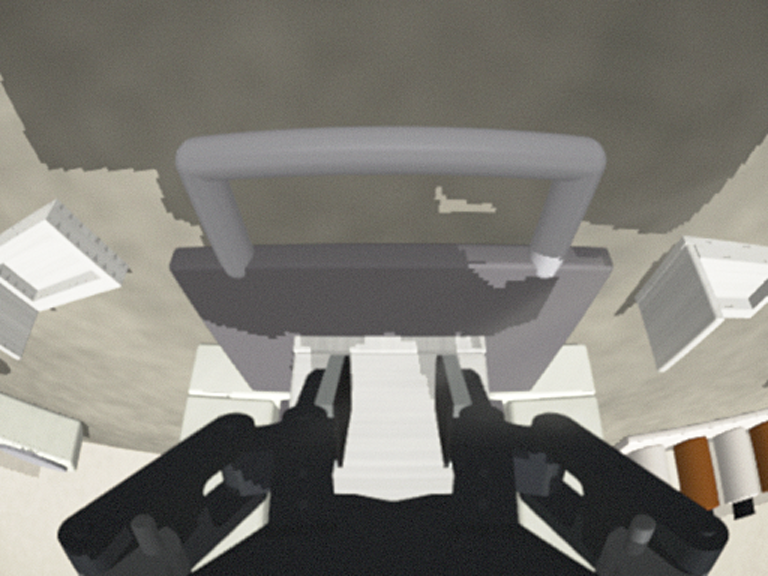

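Emit:
arm_command --pt "35 3 0 0 0 0 0" --pt "35 7 0.1 0 0 0 0" --pt "35 12 0.2 0 0 0 0" --pt "35 17 0.3 0 0 0 0" --pt "35 22 0.4 0 0 0 0" --pt "35 27 0.6 0 0 0 0" --pt "35 32 0.7 0 0 0 0" --pt "35 36 0.8 0 0 0 0"

```text
time_s: 22.95
tcp_pos: [580.2, -43.2, 54.7]
eef_rot: [-0.638, 0.644, -0.292, -0.305]
ft_force: [-6.4, 0.2, 4.3]
width: 29.8
```

```bash
python3 look.py s13 scene; python3 look.py t13 top; python3 - <<'E'
import pickle,cv2,numpy as np
c=pickle.load(open("s13.pkl","rb"));d=pickle.load(open("t13.pkl","rb"))
a=cv2.resize(c["img"][150:270,200:280],None,fx=5,fy=5,interpolation=cv2.INTER_CUBIC)
b=cv2.resize(d["img"][120:240,224:304],None,fx=5,fy=5,interpolation=cv2.INTER_CUBIC)
cv2.imwrite("pics/s13z.png",np.hstack([a,b]))
E
```

```text
[580.77362626 -43.21180615  54.89802853] 23.0 [-1.89629958 -0.05376314 -1.64455622] 30.198961218222482 yaw 0.021128795888927243 x [ 0.643  0.014 -0.765] [-0.12  0.22 -0.96 -0.31  0.09 -0.11]
[580.66465069 -43.22164513  54.87275729] 23.05 [-1.32672273 -0.61282685 -0.56271682] 29.76140624812041 yaw 0.02109037168808303 x [ 0.643  0.014 -0.765] [-0.12  0.22 -0.96 -0.31  0.09 -0.11]
```

View pics/s13z.png

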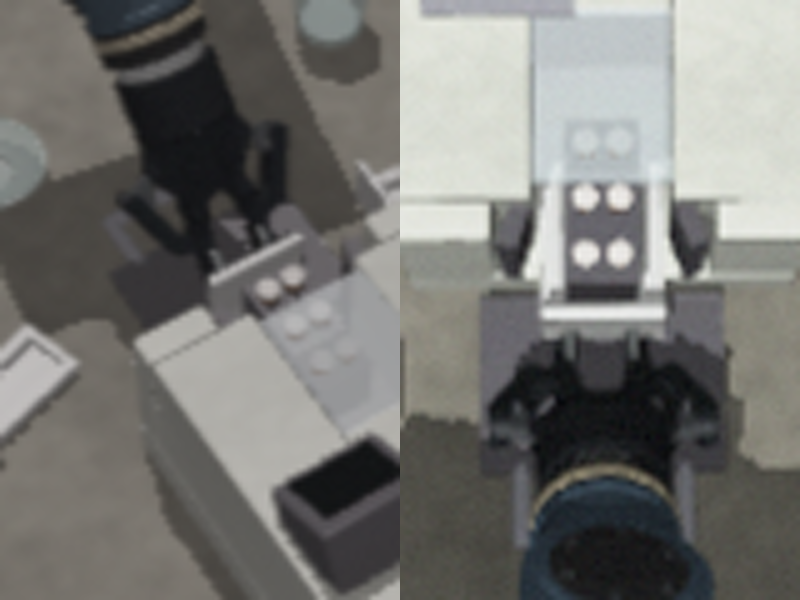

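Sled sliding in straight; block upright beneath the window.

Emit:
arm_command --pt "35 2 0 0 0 0 0" --pt "35 5 0.1 0 0 0 0" --pt "35 9 0.2 0 0 0 0" --pt "35 14 0.3 0 0 0 0" --pt "35 19 0.4 0 0 0 0" --pt "35 24 0.5 0 0 0 0" --pt "35 28 0.6 0 0 0 0" --pt "35 31 0.7 0 0 0 0"

```text
time_s: 24.05
tcp_pos: [612.3, -42.5, 55.3]
eef_rot: [-0.638, 0.644, -0.291, -0.305]
ft_force: [-3.1, -0.4, 0.1]
width: 29.7
```

Emit:
arm_command --pt "35 1 0 0 0 0 0" --pt "35 2 0 0 0 0 0" --pt "35 3 0 0 0 0 0" --pt "35 4 0.1 0 0 0 0" --pt "35 5 0.1 0 0 0 0" --pt "35 6 0.1 0 0 0 0" --pt "35 7 0.2 0 0 0 0" --pt "35 7 0.2 0 0 0 0"

```text
time_s: 25.05
tcp_pos: [619.2, -42.4, 55.4]
eef_rot: [-0.638, 0.644, -0.291, -0.305]
ft_force: [-1.8, -0.3, -0.2]
width: 29.8
```

Emit:
arm_command --pt "35 0.5 0 0 0 0 0" --pt "35 1 0 0 0 0 0" --pt "35 1.5 0 0 0 0 0" --pt "35 2 0 0 0 0 0" --pt "35 2.5 0 0 0 0 0" --pt "35 3 0 0 0 0 0" --pt "35 3 0 0 0 0 0" --pt "35 3 0 0 0 0 0"

```text
time_s: 26.05
tcp_pos: [622.0, -42.3, 55.3]
eef_rot: [-0.638, 0.644, -0.291, -0.305]
ft_force: [-4.4, -0.3, 0.3]
width: 30.0
```

```bash
python3 look.py t14 top; python3 look.py w14 wrist; python3 - <<'E'
import pickle,cv2,numpy as np
d=pickle.load(open("t14.pkl","rb"))
b=cv2.resize(d["img"][100:190,210:320],None,fx=6,fy=6,interpolation=cv2.INTER_CUBIC)
cv2.imwrite("pics/t14z.png",b)
E
```

```text
[622.06838768 -42.34702886  55.32095437] 26.1 [-4.28845753  0.11237322  0.67159074] 29.633114662213597 yaw 0.021227085542685487 x [ 0.644  0.014 -0.765] [-0.11  0.27 -0.88 -0.27  0.08 -0.1 ]
[622.04475256 -42.35619799  55.30538985] 26.15 [-2.96297037 -0.70103546  1.25496878] 29.692102950194176 yaw 0.021205218788531655 x [ 0.644  0.014 -0.765] [-0.11  0.27 -0.88 -0.27  0.08 -0.1 ]
```

View pics/t14z.png

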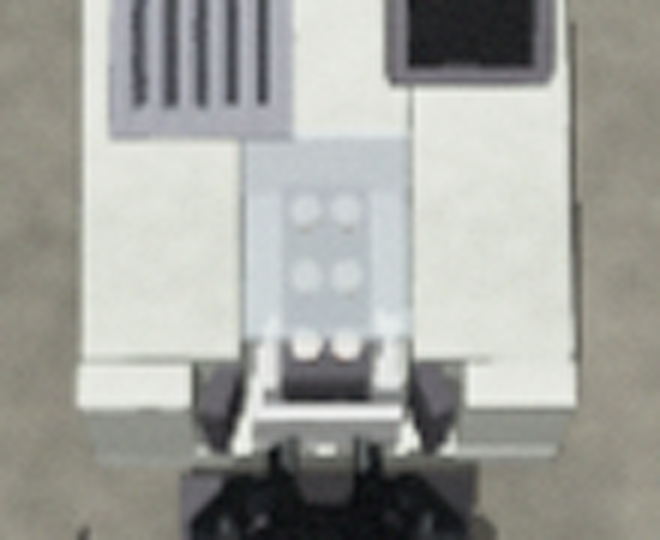

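View pics/w14.png

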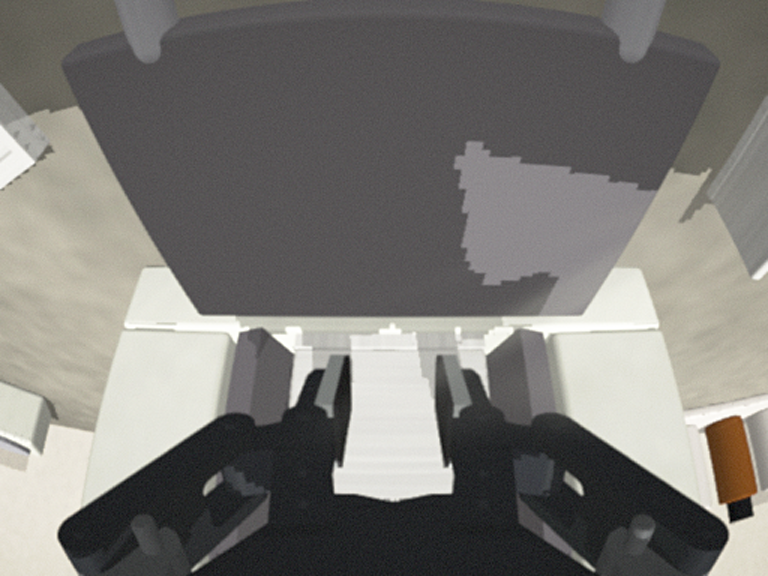

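Emit:
arm_command --pt "35 0.5 0 0 0 0 0" --pt "35 1 0 0 0 0 0" --pt "35 1.5 0 0 0 0 0" --pt "35 2 0 0 0 0 0" --pt "35 2 0 0 0 0 0" --pt "35 2 0 0 0 0 0" --pt "35 2 0 0 0 0 0" --pt "35 2 0 0 0 0 0"

```text
time_s: 27.15
tcp_pos: [623.2, -42.3, 55.2]
eef_rot: [-0.638, 0.644, -0.292, -0.305]
ft_force: [-10.5, -0.7, 8.3]
width: 29.9
```

Emit:
arm_command --pt "35 0.3 0 0 0 0 0" --pt "35 0.6 0 0 0 0 0" --pt "35 0.9 0 0 0 0 0" --pt "35 1.2 0 0 0 0 0" --pt "35 1.5 0 0 0 0 0" --pt "35 1.5 0 0 0 0 0" --pt "35 1.5 0 0 0 0 0" --pt "35 1.5 0 0 0 0 0"

```text
time_s: 28.15
tcp_pos: [623.4, -42.3, 55.0]
eef_rot: [-0.638, 0.644, -0.292, -0.305]
ft_force: [-25.5, -0.9, 18.9]
width: 29.9
```

Stop felt (25 N, no further travel). Retreating and straightening the tool.

Emit:
arm_command --pt "35 -2 0 0 0 0 0" --pt "35 -8 0 2 0 0 0" --pt "35 -20 -0.5 8 -0.001 0.05 0" --pt "35 -36 -1 20 -0.004 0.18 0" --pt "35 -52 -1 38 -0.007 0.33 0" --pt "35 -66 -1.5 58 -0.01 0.48 0" --pt "35 -76 -1.5 78 -0.013 0.62 0" --pt "35 -80 -1.5 95 -0.015 0.7 0"

```text
time_s: 29.15
tcp_pos: [546.4, -43.9, 152.2]
eef_rot: [0.494, -0.505, 0.495, 0.505]
ft_force: [1.2, -0.7, -0.3]
width: 29.9
```

Emit:
arm_command --pt "35 0 0 10 0 0 -0.1" --pt "35 0 0 20 0 0 -0.25" --pt "35 0 0 30 0 0 -0.42" --pt "35 0 0 40 0 0 -0.59" --pt "35 0 0 50 0 0 -0.76" --pt "35 0 0 50 0 0 -0.93" --pt "35 0 0 50 0 0 -1.1" --pt "35 0 0 50 0 0 -1.26"

```text
time_s: 30.15
tcp_pos: [546.0, -43.9, 200.5]
eef_rot: [0.698, -0.115, 0.697, 0.115]
ft_force: [0.1, -0.5, 0.2]
width: 29.9
```

Emit:
arm_command --pt "50 -5 0 0 0 0 -0.12" --pt "50 -18 -1 0 0 0 -0.22" --pt "50 -36 -1 0 0 0 -0.29" --pt "50 -54 -1 0 0 0 -0.31" --pt "50 -68 -2 0 0 0 -0.31" --pt "50 -77 -2 0 0 0 -0.31" --pt "50 -78 -2 0 0 0 -0.31" --pt "50 -78 -2 0 0 0 -0.31"

```text
time_s: 31.15
tcp_pos: [467.9, -45.9, 200.4]
eef_rot: [0.707, -0.008, 0.707, 0.008]
ft_force: [-0.3, 0.5, -0.5]
width: 42.7
```

```bash
python3 look.py w15 wrist; python3 look.py t15 top; python3 - <<'E'
import pickle,cv2,numpy as np
d=pickle.load(open("t15.pkl","rb"))
b=cv2.resize(d["img"][100:190,210:320],None,fx=6,fy=6,interpolation=cv2.INTER_CUBIC)
cv2.imwrite("pics/t15z.png",b)
E
```

```text
[467.98054127 -45.88648548 200.29373117] 31.2 [ 0.60024722 -0.01812009 -0.54101832] 42.85675119572147 yaw -1.5486985807982114 x [ 0. -0. -1.] [-0.1   0.16 -0.2   1.21 -0.    1.45]
[467.9271549  -45.86920943 200.20536352] 31.25 [ 0.10446755 -0.62466333  0.05132345] 42.534318648444646 yaw -1.5487166393782137 x [ 0.  0. -1.] [-0.1   0.16 -0.2   1.21  0.    1.45]
```

View pics/w15.png

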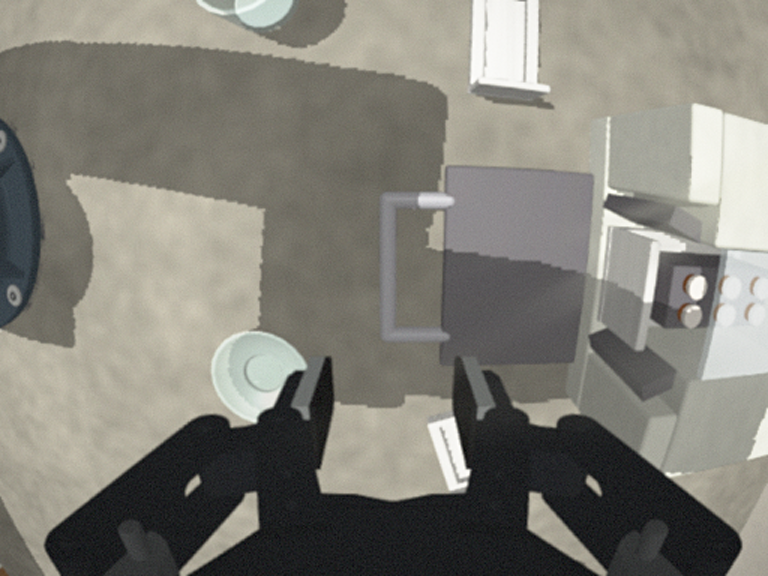

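View pics/t15z.png

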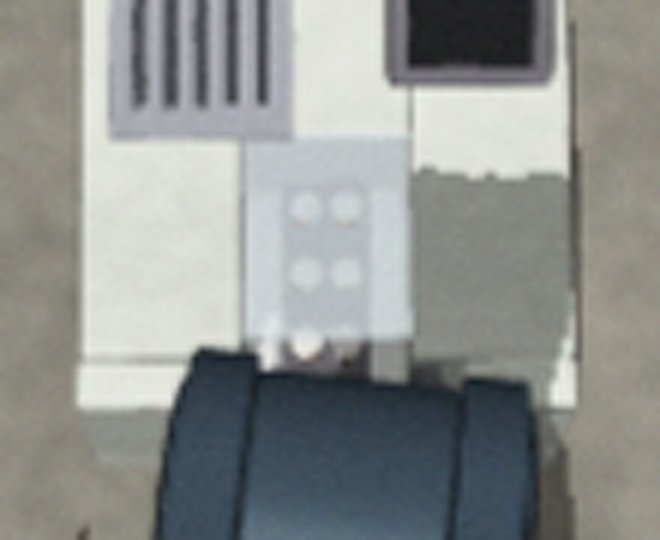

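```bash
python3 - <<'E'
import pickle,cv2
from h import *
c=pickle.load(open("w15.pkl","rb"))
cv2.imwrite("pics/w15z.png",cv2.resize(c["img"][110:260,370:512],None,fx=4,fy=4,interpolation=cv2.INTER_CUBIC))
for n,u,v,z in [("bar up",391,210,33),("bar lo",390,325,33),("edge up",445,170,35),("edge lo",441,360,35),("hinge up",593,175,35),("hinge lo",575,360,35)]:
    print(n,at(c,u/1.5,v/1.5,z,True))
E
```

```text
bar up [466.1  -3.4  33. ]
bar lo [467.3 -88.1  33. ]
edge up [502.5  25.8  35. ]
edge lo [ 506.7 -115.1   35. ]
hinge up [612.9  30.4  35. ]
hinge lo [ 617.  -115.6   35. ]
```

View pics/w15z.png

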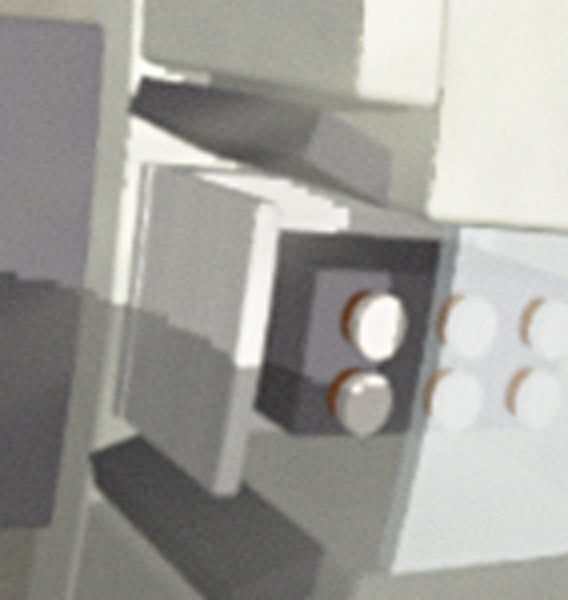

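```bash
python3 - <<'E'
import pickle,cv2
from h import *
c=pickle.load(open("w15.pkl","rb"))
f=lambda x,y,z:at(c,370+(x+.5)/4-.5,110+(y+.5)/4-.5,z,True)
print("plate top rear",f(262,205,99),f(220,490,99),"base rear",f(145,165,36),f(115,415,36))
print("caps",f(380,327,110),f(364,404,110),f(470,325,110),f(456,401,110),f(550,325,110),f(534,400,110))
E
```

```text
plate top rear [629.7  -6.7  99. ] [631.6 -78.5  99. ] base rear [629.5  -6.6  36. ] [630.7 -80.9  36. ]
caps [664.3 -32.2 110. ] [664.  -51.9 110. ] [696.5 -30.7 110. ] [697.1 -51.  110. ] [729.4 -29.6 110. ] [729.4 -50.6 110. ]
```

Emit:
arm_command --pt "40 -1 0 -8 0 0 0" --pt "35 -1.5 0 -25 0 0 0" --pt "35 -1.5 0 -50 0 0 0" --pt "35 -1.5 0 -75 0 0 0" --pt "35 -1.5 0 -98 0 0 0" --pt "35 -1.5 0 -115 0 0 0" --pt "35 -1.5 0 -124 0 0 0" --pt "35 -1.5 0 -126 0 0 0"

```text
time_s: 32.25
tcp_pos: [465.7, -45.8, 73.8]
eef_rot: [0.707, -0.008, 0.707, 0.008]
ft_force: [-0.1, 0.8, -0.2]
width: 30.2
```

```bash
python3 look.py w16 wrist
```

```text
[465.94557102 -45.84463416  74.0183785 ] 32.3 [-0.33851111  1.17147818 -0.40684836] 29.594091660675048 yaw -1.5487367033874329 x [-0.  0. -1.] [-0.1   0.26 -0.42  0.89 -0.    1.45]
```

View pics/w16.png

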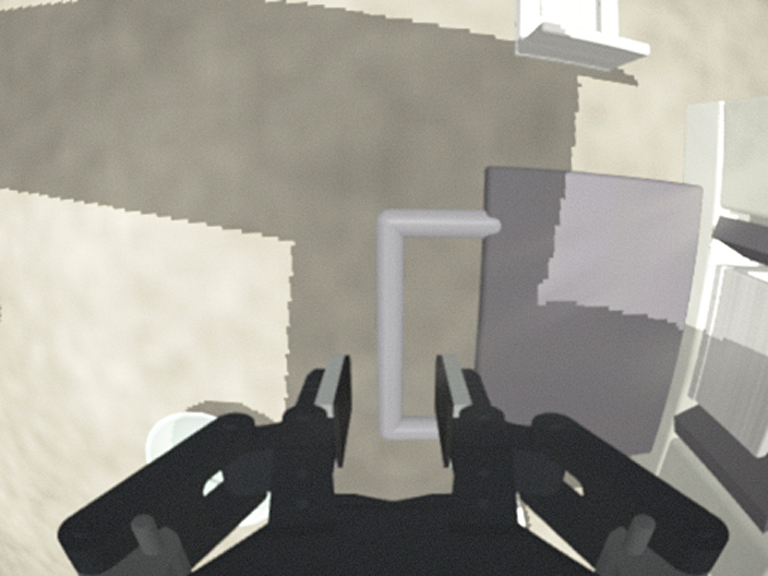

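Bar (column 390) sits between the finger pads (350–436). Descend and grip.

Emit:
arm_command --pt "35 0 0 -6 0 0 0" --pt "35 0 0 -18 0 0 0" --pt "35 0 0 -32 0 0 0" --pt "35 0 0 -45 0 0 0" --pt "35 0 0 -55 0 0 0" --pt "35 0 0 -60 0 0 0" --pt "35 0 0 -62 0 0 0" --pt "35 0 0 -62 0 0 0"

```text
time_s: 33.3
tcp_pos: [466.1, -45.9, 12.4]
eef_rot: [0.707, -0.008, 0.707, 0.008]
ft_force: [-0.8, -0.8, -0.4]
width: 29.9
```

Emit:
arm_command --pt "30 0 0 0 0 0 0" --pt "25 0 0 0 0 0 0" --pt "20 0 0 0 0 0 0" --pt "15 0 0 0 0 0 0" --pt "10 0 0 0 0 0 0" --pt "5 0 0 0 0 0 0" --pt "5 0 0 0 0 0 0" --pt "5 0 0 0 0 0 0"

```text
time_s: 34.3
tcp_pos: [464.2, -45.8, 12.2]
eef_rot: [0.706, -0.008, 0.708, 0.008]
ft_force: [-7.4, -0.4, 6.6]
width: 9.8
```

```bash
python3 look.py w17 wrist
```

```text
[464.20222098 -45.81626133  12.15447366] 34.35 [-6.46633052 -0.61113053  6.0823654 ] 10.018193370007504 yaw -1.548868414046653 x [-0.003 -0.    -1.   ] [-0.1   0.33 -0.51  0.73 -0.    1.45]
```

View pics/w17.png

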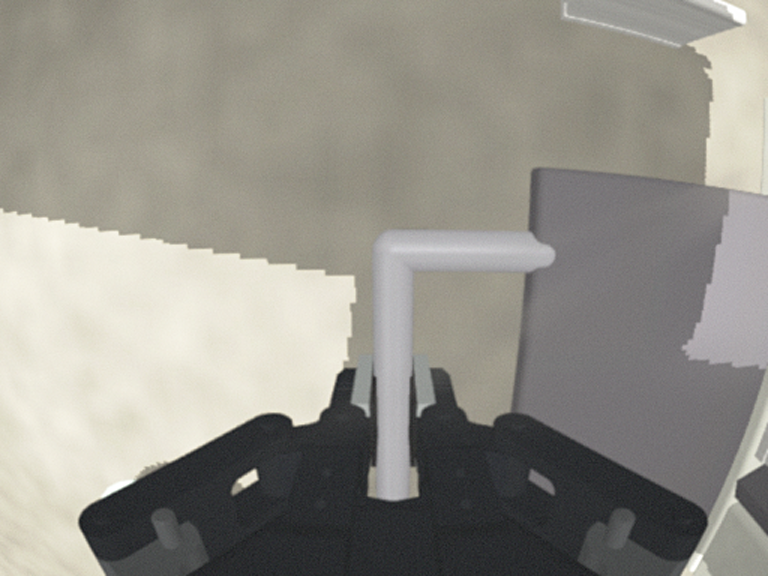

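Bar is gripped. Lifting the door along the arc, tool kept vertical.

Emit:
arm_command --pt "5 -1.5 0 3 0 0 0" --pt "5 -1.6 0 11 0 0 0" --pt "5 -0.7 0 20 0 0 0" --pt "5 1.1 0.1 31 0 0 0" --pt "5 4 0.1 43 0 0 0" --pt "5 8 0.2 54.5 0 0 0" --pt "5 12 0.3 64.5 0 0 0" --pt "5 17 0.4 74.3 0 0 0"

```text
time_s: 35.35
tcp_pos: [482.0, -45.5, 86.9]
eef_rot: [0.706, -0.008, 0.708, 0.008]
ft_force: [-6.9, -2.2, -0.7]
width: 10.0
```

```bash
python3 look.py w18 wrist
```

```text
[482.55600596 -45.48425912  88.00381676] 35.4 [-9.49151099 -0.90625136  5.28607426] 9.657711213746188 yaw -1.5489040880072784 x [-0.002 -0.    -1.   ] [-0.09  0.27 -0.36  0.94 -0.    1.46]
```

View pics/w18.png

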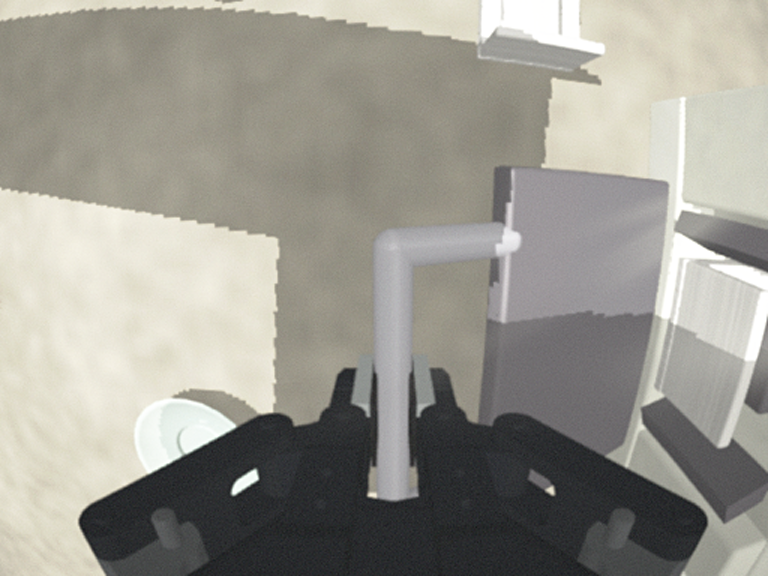

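Emit:
arm_command --pt "5 3 0.1 5.4 0 0 0" --pt "5 8 0.2 13.2 0 0 0" --pt "5 14.5 0.3 22 0 0 0" --pt "5 21.5 0.5 30.2 0 0 0" --pt "5 29 0.6 38 0 0 0" --pt "5 37.2 0.8 45.2 0 0 0" --pt "5 46 1 51.8 0 0 0" --pt "5 52.3 1.1 56.1 0 0 0"

```text
time_s: 36.4
tcp_pos: [530.6, -44.5, 144.3]
eef_rot: [0.704, -0.008, 0.71, 0.007]
ft_force: [-26.6, -2.1, 27.1]
width: 9.8
```

```bash
python3 look.py w19 wrist; python3 - <<'E'
import numpy as np
from scipy.optimize import least_squares
P=np.array([[464.2,12.2],[482.5,88.],[530.6,144.3]])
s=least_squares(lambda h:np.hypot(*(P-h[:2]).T)-h[2],[619,12,155]);print(s.x)
for p in P: print(np.arctan2(p[1]-s.x[1],s.x[0]-p[0]))
E
```

```text
[531.64096282 -44.49570209 145.08735049] 36.45 [-26.95101435  -0.92806241  28.89355611] 9.760914144829448 yaw -1.549186566689811 x [-0.006 -0.001 -1.   ] [-0.08  0.3  -0.15  1.12 -0.    1.47]
[627.38872515  12.91123126 163.19027504]
-0.004358308199869733
0.4781418035270758
0.9358882446156812
```

View pics/w19.png

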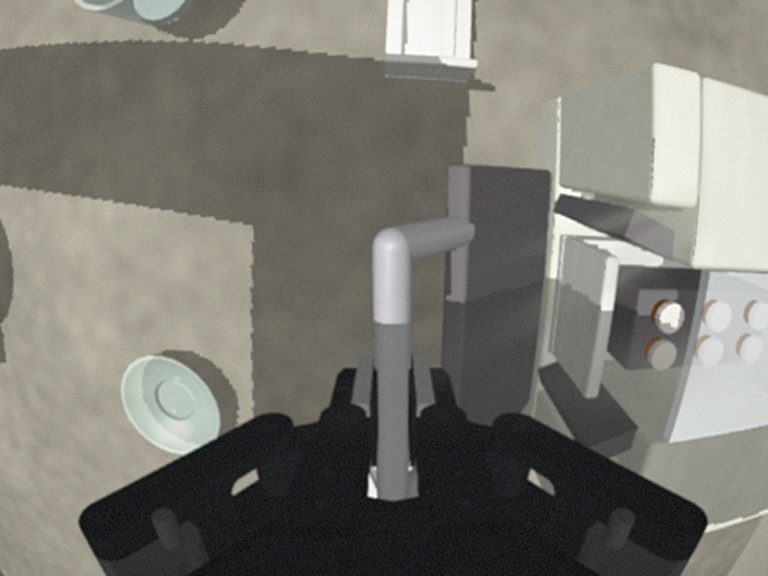

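Bar is loaded radially. I'll loosen the jaws so the bar is only caged and push it over with the rear finger.

Emit:
arm_command --pt "15 -3 0 2 0 0 0" --pt "20 -3 0 2 0 0 0" --pt "25 -2 0 2 0 0 0" --pt "25 0 0 2 0 0 0" --pt "25 4 0.1 4 0 0 0" --pt "25 10 0.2 7 0 0 0" --pt "25 17 0.4 10 0 0 0" --pt "25 24 0.5 13 0 0 0"

```text
time_s: 37.45
tcp_pos: [558.4, -43.8, 155.9]
eef_rot: [0.706, -0.008, 0.708, 0.008]
ft_force: [-7.0, -1.1, 5.6]
width: 20.9
```

```bash
python3 look.py w20 wrist;python3 look.py s20 scene; python3 - <<'E'
import pickle,cv2
c=pickle.load(open("s20.pkl","rb"))
cv2.imwrite("pics/s20z.png",cv2.resize(c["img"][130:270,190:330],None,fx=4,fy=4,interpolation=cv2.INTER_CUBIC))
E
```

```text
[559.56566595 -43.84736239 156.26901984] 37.5 [-4.91278134  0.4768763   5.5413094 ] 21.272038437876343 yaw -1.5488444883090748 x [-0.001 -0.    -1.   ] [-0.08  0.33 -0.07  1.16 -0.    1.47]
[559.50456443 -43.8415133  156.07215592] 37.55 [-2.2125481   0.41429571  2.03404453] 21.417282857237858 yaw -1.5487893934125847 x [-0.001 -0.    -1.   ] [-0.08  0.33 -0.07  1.16 -0.    1.47]
```

View pics/w20.png

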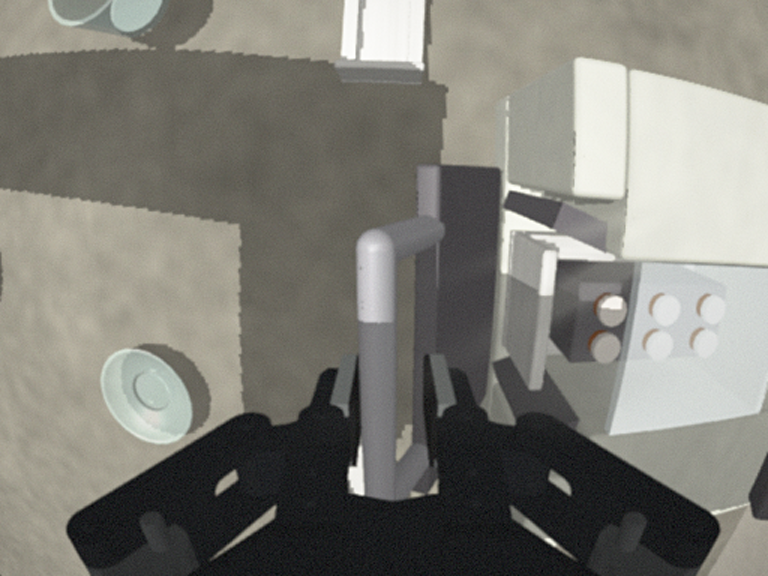

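View pics/s20z.png

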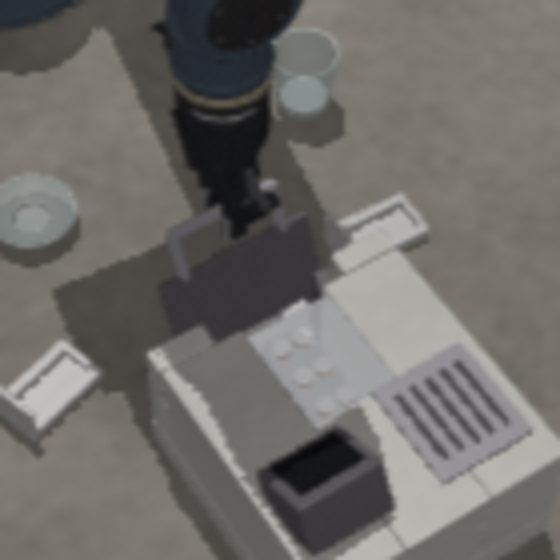

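Emit:
arm_command --pt "25 6 0.1 2.5 0 0 0" --pt "25 15 0.3 6 0 0 0" --pt "25 25 0.5 9 0 0 0" --pt "25 35 0.8 11 0 0 0" --pt "25 44 1 13 0 0 0" --pt "25 51 1.1 14 0 0 0" --pt "25 55 1.2 14 0 0 0" --pt "25 58 1.3 14 0 0 0"

```text
time_s: 38.55
tcp_pos: [617.5, -42.5, 169.5]
eef_rot: [0.707, -0.008, 0.707, 0.008]
ft_force: [-1.9, -1.4, 2.3]
width: 21.0
```

Emit:
arm_command --pt "25 1 0 0 0 0 0" --pt "25 2 0 0 0 0 0" --pt "25 3 0 0 0 0 0" --pt "25 4 0 0 0 0 0" --pt "25 5 0 0 0 0 0" --pt "25 5.5 0 0 0 0 0" --pt "25 6 0 0 0 0 0" --pt "25 6 0 0 0 0 0"

```text
time_s: 39.55
tcp_pos: [623.4, -42.5, 169.7]
eef_rot: [0.707, -0.008, 0.707, 0.008]
ft_force: [-2.9, 1.1, 1.3]
width: 21.1
```

```bash
python3 look.py w21 wrist;python3 look.py s21 scene; python3 - <<'E'
import pickle,cv2
c=pickle.load(open("s21.pkl","rb"))
cv2.imwrite("pics/s21z.png",cv2.resize(c["img"][130:270,190:330],None,fx=4,fy=4,interpolation=cv2.INTER_CUBIC))
E
```

```text
[623.33941625 -42.53037223 169.66182938] 39.6 [-1.80661046  0.27075895  1.47000121] 21.395367610324726 yaw -1.5487639764609524 x [-0.  0. -1.] [-0.07  0.43  0.12  1.25  0.    1.48]
[623.33798826 -42.533618   169.66201463] 39.65 [-2.25499004  0.06998139  1.83229451] 21.789564663626756 yaw -1.5487270933673016 x [ 0. -0. -1.] [-0.07  0.43  0.12  1.25 -0.    1.48]
```

View pics/w21.png

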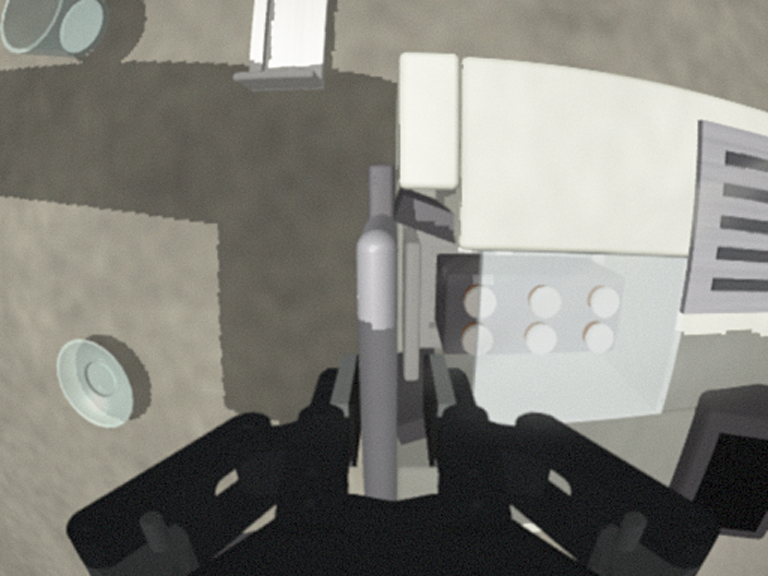

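View pics/s21z.png

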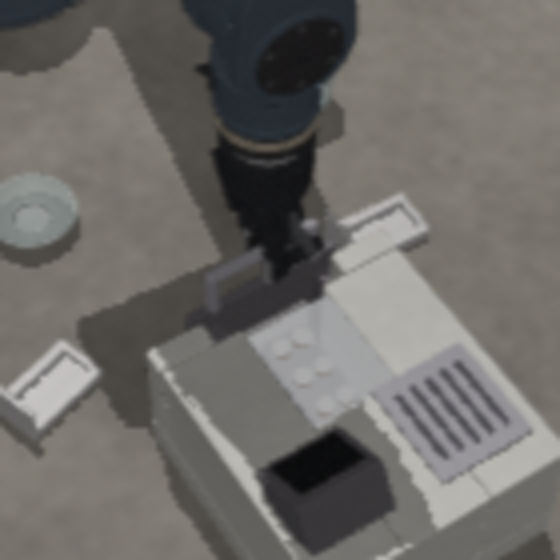

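Emit:
arm_command --pt "25 0.5 0 0 0 0 0" --pt "25 1 0 0 0 0 0" --pt "25 1.5 0 0 0 0 0" --pt "25 2 0 0 0 0 0" --pt "25 2.5 0 0 0 0 0" --pt "25 3 0 0 0 0 0" --pt "25 3 0 0 0 0 0" --pt "25 3 0 0 0 0 0"

```text
time_s: 40.65
tcp_pos: [624.2, -42.5, 169.6]
eef_rot: [0.706, -0.008, 0.708, 0.008]
ft_force: [-11.1, 1.3, 7.0]
width: 21.4
```

Emit:
arm_command --pt "25 0.5 0 0 0 0 0" --pt "25 1 0 0 0 0 0" --pt "25 1.5 0 0 0 0 0" --pt "25 2 0 0 0 0 0" --pt "25 2 0 0 0 0 0" --pt "25 2 0 0 0 0 0" --pt "25 2 0 0 0 0 0" --pt "25 2 0 0 0 0 0"

```text
time_s: 41.65
tcp_pos: [624.3, -42.5, 169.5]
eef_rot: [0.705, -0.008, 0.71, 0.008]
ft_force: [-19.6, 0.3, 11.4]
width: 21.0
```

Door is against its stop. Centre the jaws about the bar, then rise clear.

Emit:
arm_command --pt "25 -2 0 0 0 0 0" --pt "30 -5 0 0 0 0 0" --pt "35 -8 0 0 0 0 0" --pt "35 -9 0 0 0 0 0" --pt "35 -9 0 0 0 0 0" --pt "35 -9 0 5 0 0 0" --pt "35 -9 0 15 0 0 0" --pt "35 -9 0 30 0 0 0"

```text
time_s: 42.65
tcp_pos: [619.3, -42.5, 200.6]
eef_rot: [0.707, -0.008, 0.707, 0.008]
ft_force: [-0.4, -0.1, 0.1]
width: 30.1
```

Emit:
arm_command --pt "35 0 0 15 0 0 0" --pt "35 -10 0 35 0 0 0" --pt "35 -30 0 55 0 0 0" --pt "35 -60 0 70 0 0 0" --pt "35 -100 0 80 0 0 0" --pt "35 -140 0 80 0 0 0" --pt "35 -170 0 80 0 0 0" --pt "35 -185 0 80 0 0 0"

```text
time_s: 43.65
tcp_pos: [433.3, -42.6, 281.0]
eef_rot: [0.708, -0.008, 0.706, 0.008]
ft_force: [0.2, -0.5, 0.2]
width: 29.8
```

```bash
python3 look.py w22 wrist;python3 look.py s22 scene;python3 look.py t22 top; python3 - <<'E'
import pickle,cv2,numpy as np
c=pickle.load(open("s22.pkl","rb"));d=pickle.load(open("t22.pkl","rb"))
cv2.imwrite("pics/s22z.png",np.hstack([cv2.resize(c["img"][140:270,200:300],None,fx=4,fy=4,interpolation=cv2.INTER_CUBIC),cv2.resize(d["img"][80:210,220:320],None,fx=4,fy=4,interpolation=cv2.INTER_CUBIC)]))
E
```

```text
[432.30759773 -42.54454116 280.90375114] 43.7 [-0.85436369 -0.16789291 -0.43219134] 30.244261170015502 yaw -1.5488959397772688 x [ 0.001 -0.    -1.   ] [-0.1   0.07 -0.09  1.41 -0.    1.45]
[433.73365514 -42.57318571 280.71305999] 43.75 [ 0.33671071  0.15004727 -0.10390132] 30.461745914441302 yaw -1.548964255504069 x [ 0.001 -0.    -1.   ] [-0.1   0.07 -0.09  1.41 -0.    1.45]
[434.72564306 -42.61739352 280.41754133] 43.8 [-0.39951955  1.16622206  0.63018187] 29.380776667438198 yaw -1.548911306915862 x [ 0.002 -0.    -1.   ] [-0.1   0.07 -0.09  1.41 -0.    1.45]
```

View pics/w22.png

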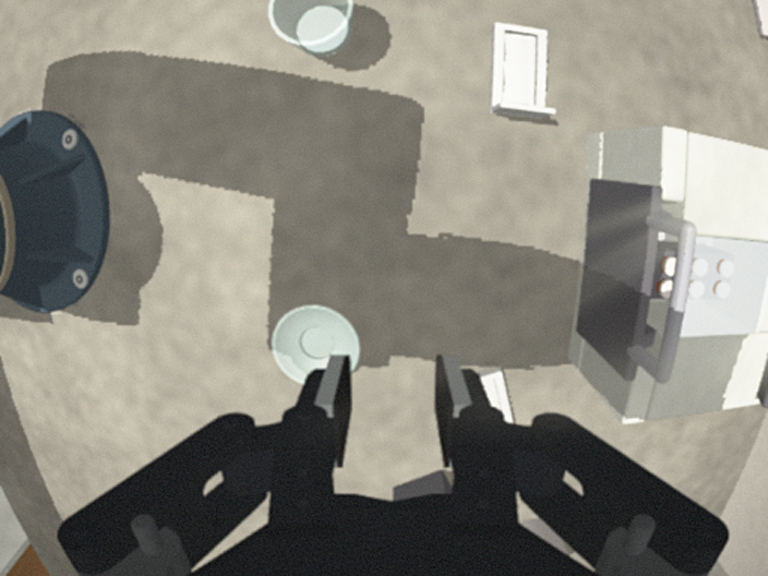

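View pics/s22z.png

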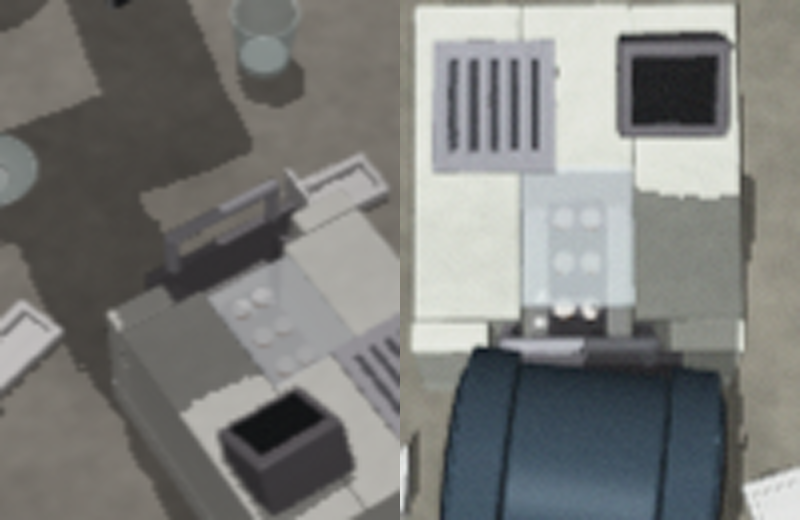

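View pics/t22.png

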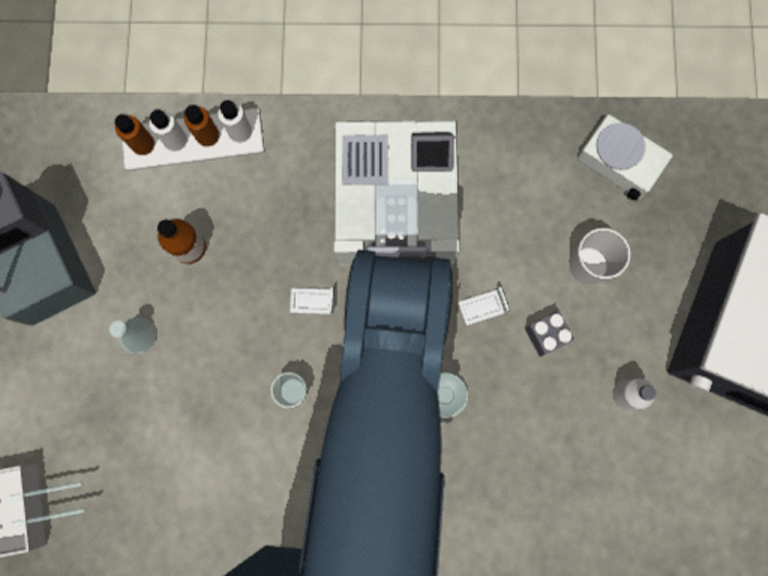

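Door appears shut, bystanders standing. Check the bar's position numerically and that the sled/block stayed.

```bash
python3 - <<'E'
import pickle
from h import *
y=.022;ex=np.array([np.cos(y),np.sin(y),0]);ey=np.array([-np.sin(y),np.cos(y),0])
w=pickle.load(open("w22.pkl","rb"));s=pickle.load(open("s22.pkl","rb"))
for hx in (619.5,620.5):
  h=np.array([hx,-42.8,30])
  for th in (1.45,1.5,1.57):
    b=h-155*np.cos(th)*ex+[0,0,155*np.sin(th)]
    print(hx,th,"wrist",[(proj(w,b+k*ey,True)*1.5).round(1) for k in(44,-44)],"scene z",[((proj(s,b+k*ey)-[200,140])*4).round(1) for k in (44,-44)])
# door upper edge corners inner
print("caps exp",[(proj(w,np.array([620.5,-42.8,0])+(75+1.5+a)*ex+b*ey+[0,0,110],True)*1.5).round(1) for a in(-33,0,33) for b in(10,-10)])
import cv2
cv2.imwrite("pics/w22z.png",cv2.resize(w["img"][110:260,380:512],None,fx=4,fy=4,interpolation=cv2.INTER_CUBIC))
E
```

```text
619.5 1.45 wrist [array([662.9, 236.4]), array([641.8, 366.8])] scene z [array([256. , 173.1]), array([167.7, 219. ])]
619.5 1.5 wrist [array([673. , 237.3]), array([651.4, 366.6])] scene z [array([261. , 178.7]), array([172.6, 224.9])]
619.5 1.57 wrist [array([686.2, 238.3]), array([664.2, 365.9])] scene z [array([268.2, 187.1]), array([179.6, 233.6])]
620.5 1.45 wrist [array([664.1, 236.6]), array([643. , 366.7])] scene z [array([256.6, 173.9]), array([168.4, 219.8])]
620.5 1.5 wrist [array([674.2, 237.4]), array([652.6, 366.5])] scene z [array([261.7, 179.5]), array([173.3, 225.7])]
620.5 1.57 wrist [array([687.4, 238.4]), array([665.3, 365.8])] scene z [array([268.8, 187.9]), array([180.2, 234.4])]
caps exp [array([670.2, 265.3]), array([666.9, 288.5]), array([699. , 266.4]), array([695.5, 288.8]), array([725.1, 267.4]), array([721.5, 289. ])]
```

View pics/w22z.png

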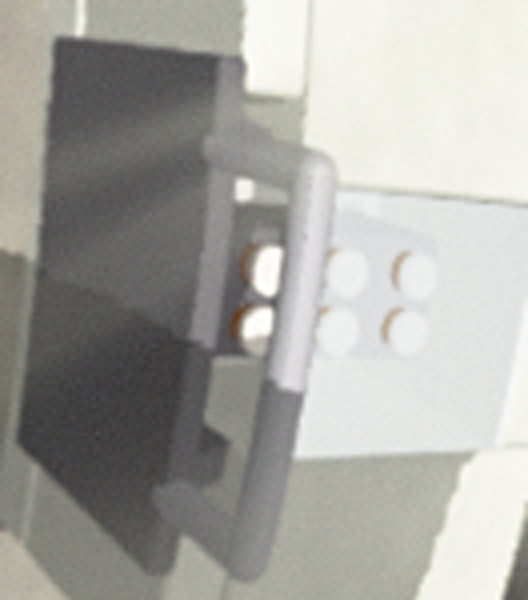

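```bash
python3 -c "
from rig import job_done
print(job_done())"
```

```text
the job is handed in; nothing more can be done
None
```

The long block is in the sled, the sled is home against the stop, the door is shut, and I handed the job in at about 44 s of the 72 s allowed. No verdict was reported.

**What I did**
- I gripped the block across its 44 mm and lowered it into the pocket until I felt light contact, about 9 N.
- I pushed the sled in by its rear plate. The first 20 mm or so went from high up. I then pitched the tool to push lower, because the forces suggested the sled might tip.
- I stopped pushing at the stop, where the force reached 25 N with no further travel.
- I lifted the door by gripping its bar until about 1 rad. There I met about 39 N of sideways load, so I loosened the jaws and pushed the bar over with one finger. It stopped moving at about 20 N.

**Last checks**
- **Sled:** with the door still open, its rear face measured at x ≈ 630.4 mm against 630.5 mm expected, on the middle line within about 0.1 mm.
- **Block:** it stands upright with its caps where predicted through the window. It sits about 2.5 mm towards the rear of the pocket, inside the 6 mm limit.
- **Door:** the bar's upper end matches the 1.57 rad prediction within about 2 pixels. Its lower end was about 7 pixels off along the bar, but in line with it.
- **Other glassware and square block:** all are standing in the last top view, but I only compared them by eye.

**Disagreements**
- After I released the block, the cap spacing measured about 2.5 % too long lengthwise, which could mean it stood up to 5 mm high. The spacing across the block and the height at first contact both agreed with it being down on the floor, so I took it as seated.
- A circle fitted to the door lift gave a radius of 163 mm instead of 155 mm, probably because the bar slipped in the pads.

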